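# Stack varnished slats crosswise on the curing stand

### The arm

A 7-joint arm with a two-finger parallel gripper is mounted at the origin on the work surface. World frame = base frame: x ahead of the robot, y to its left, z up, the work surface at z = 0. Lengths are in m, angles in rad, forces in N, time in s.
With the tool pointing down it reaches from about 0.4 to 0.85 m from the base axis. Payload 4.5 kg.
Tool frame: the origin (TCP) lies midway between the tips of the shut fingers; the grasp point (between the pads) lies 19 mm behind it; z points along the fingers, x is the direction in which the jaws open and shut, and the axes are right-handed (so a half turn about z gives the same grasp; the last joint's range is limited). The gripper opens to 85 mm and grips with 20 to 120 N. Pads are 22 mm wide; open, the fingers measure 114 mm over their backs; the gripper's body (76 mm by 85 mm) begins 54 mm behind the grasp point. The pads swing forward as they close: fully open they stand 13 mm farther back than shut.
Start: joints at [-1.307, 0.689, -0.195, 1.565, 0.157, 0.902, -0.215], TCP at [0.142, 0.609, 0.231] pointing down, gripper open.
Joint ranges: [-3.01, 3.01], [-0.46, 2.08], [-1.47, 1.51], [0.13, 2.56], [-1, 4.14], [0.04, 2.09], [-2.66, 2.66]. Speed limits (rad/s): [2.57, 2.57, 3.14, 3.14, 3.14, 3.14, 3.14].

### API

Orientations are given as a rotation vector (axis times angle).
In Python, from workcell import ctrl gives the robot as it stands.
- The arm moves only by the tool send_rows, never from a script. Its argument "deltas" is one flat list of numbers, 7 for each row, row after row: the shift along the tool's x, y, z in units of 60 mm (1.0 is 60 mm), then the turn, a rotation vector about the tool's x, y, z in units of 6 degrees (1.0 is 6 degrees), then the opening in per cent of the stroke, from 0 (shut) to 100 (fully open). A call has 1 to 10 rows; each row shifts and turns the commanded pose from where the row before left it, along the tool's axes as they then stand; what a row does not reach is not made up. A row lasts 1/8 s, in which the tool goes at most 62.5 mm and 10.7 degrees, less where a joint would pass 70% of its speed; a pose out of reach is approached as far as the arm can. A call is refused whole if a number of a shift passes 1 or a number of a turn 1, either way. A call with a gripper value outside its range is refused whole. The fingers move at their own pace and stop on an object; "squeeze" is the grip in N (left out, the last holds). Time passes only in rows, so rows that do not move let the fingers close. It gives the time, the measured TCP pose, the force and the opening at its end, in the units of the state.
- ctrl.sense(): the state, without advancing time (a new reading comes with each control period).
- ctrl.grab_frame(name): name is "scene" or "top"; returns the picture (420x560x3 uint8, red, green, blue); there is no depth.
- ctrl.camera_info(name): a dict with "fx", "fy", "cx", "cy" (pixels), "dist" ([k1, k2, p1, p2, k3] as OpenCV has them; the pictures are not rectified), "rvec" (rotation vector, rad) and "tvec" (3), from world to camera coordinates, as OpenCV has them. Camera axes: x right, y down, z forward; pixel columns grow to the right and rows downward; lengths in m; the calibration is good to about 2 mm. A picture is of the moment at which its call begins. camera_info takes no time and is no camera call.
- ctrl.hand_in(): hands the job in, once; it reports no verdict.
Trained networks look in the newest picture that a camera, given by its name, has taken for a name from the list of things; names that differ only in an ending like _2 or _b are one class to them, and where a whole thing is asked for, a point or a joint stands for the part that bears it (a point fixed in the world has none). Each returns a list of dicts, best first, with "score" (0 to 1); they miss things now and then, are a little off and sometimes report something else, mostly with a low value. They report only what shows in the picture. A call takes as long as a camera call. They do not tell look-alikes from the thing itself.
- ctrl.spot_in(camera, target): "bbox" ([centre column, centre row, width, height] in pixels, round what is visible of it).
- ctrl.place_of(camera, target): "position" ([row, column] in pixels: a listed point, or the origin of a listed thing).
The state is a dict: "time": time; "joints": joint angles; "qd": joint speeds; "effort": joint torques, N m; "tcp_pos": TCP position; "orientation": TCP orientation; "force": force on the tool from outside, world axes, zero at the start; "wrist_torque": the same for the moment, N m; "grip_width": finger opening in m.
Only numpy, scipy, OpenCV 4.12 (cv2) and the standard library are available. Lean on these libraries where they do the work, as an engineer would, in place of code of your own. Each camera call takes 0.05 s, during which the arm holds its last target.

### The job

With the curing stand still empty, fasten it down with its captive screw-knob: push the knob fully down, then turn it clockwise (seen from above) to its stop. Then move all the varnished slats from the tray onto the stand for curing, as an open crosswise tower: two slats lying flat in every layer, centred on the stand and spaced like its two rails, each layer at right angles to what it lies on, the first lying across the rails; with an odd number the last slat lies alone on top, at one side, in the place of either slat of a pair. Leave the tin, the meter and the screwdriver where they are.

Things in the scene. Friction and masses are not known exactly. Their poses are not given: they have to be found in the camera images.
- stand: fixed curing stand: dark steel plate 200 x 200 x 20 mm; an ear at its -y side carries the screw-knob, axis 140 mm from the centre on -y. Origin at the centre of the plate's underside, at bench height; z up. Two aluminium rails run along its y, 170 mm long, 18 mm wide, centred at x = -40 and +40 mm, tops 40 mm above the origin.
- rails (a point): point midway between the two rails at the height of their tops, axes as the stand's. Layers 1 and 3 lie along x with slats at y = -40 and +40 mm; layer 2 lies along y with slats at x = -40 and +40 mm, straight above the rails. Slat centres are 8, 24, 40 mm above this point in layers 1 to 3.
- tray: fixed flat grey tray, 260 mm along its x, 375 mm along its y, floor 4 mm above the bench, rim 7 mm above the bench; origin at the centre of its underside. The slats start on it roughly along its y, in two columns, centred 92 mm either side of its middle line, and three rows 70 mm apart.
- screw (a joint): how far the knob is pushed down, m: 0 up, 0.008 fully down. It moves against a friction of about 5 N and stays where it is left.
- head (a joint): turn of the knob, rad, growing clockwise seen from above, stop at 2.4; starts at 0 to 0.5. Stiff with about 0.08 N m friction and stays where it is left. It takes more than one grasp. Turning does not move it up or down.
- head_top (a point): centre of the top face of the knob's grip bar, on the screw's axis; 80 mm above the bench when up, 72 mm when pushed. The black upright grip bar is 60 mm long (along this point's x), 14 mm thick (along its y) and 26 mm tall, on a disc of 48 mm diameter.
- slat1: varnished wooden slat, 170 x 28 x 16 mm, about 45 g; origin at its centre, x along its length, z through its 16 mm thickness; starts lying flat on the tray; may be absent (4 to 6 slats are there in all). All slats are alike and interchangeable.
- slat2: varnished wooden slat, 170 x 28 x 16 mm, about 45 g; origin at its centre, x along its length, z through its 16 mm thickness; starts lying flat on the tray; may be absent (4 to 6 slats are there in all). All slats are alike and interchangeable.
- slat3: varnished wooden slat, 170 x 28 x 16 mm, about 45 g; origin at its centre, x along its length, z through its 16 mm thickness; starts lying flat on the tray; may be absent (4 to 6 slats are there in all). All slats are alike and interchangeable.
- slat4: varnished wooden slat, 170 x 28 x 16 mm, about 45 g; origin at its centre, x along its length, z through its 16 mm thickness; starts lying flat on the tray; may be absent (4 to 6 slats are there in all). All slats are alike and interchangeable.
- slat5: varnished wooden slat, 170 x 28 x 16 mm, about 45 g; origin at its centre, x along its length, z through its 16 mm thickness; starts lying flat on the tray; may be absent (4 to 6 slats are there in all). All slats are alike and interchangeable.
- slat6: varnished wooden slat, 170 x 28 x 16 mm, about 45 g; origin at its centre, x along its length, z through its 16 mm thickness; starts lying flat on the tray; may be absent (4 to 6 slats are there in all). All slats are alike and interchangeable.
- tin: bystander: round metal tin, 72 mm diameter, 85 mm tall, beyond the work; origin under its centre. Leave alone.
- meter: bystander: yellow hand multimeter, 140 x 75 x 34 mm, lying beyond the work; origin under its centre. Leave alone.
- driver: bystander: screwdriver about 200 mm long, lying just beyond the work, roughly along y; origin under its centre. Leave alone.
Not all that is in view belongs to the job. Leave any red or turquoise look-alike of the slat5 alone. Leave any purple look-alike of the slat4 alone.

How it is judged:
By the outcome, as a careful person would: the job done as asked, in the order asked, and still so for the second after the job is handed in, with the robot touching nothing.
Of slat1, slat2, slat3, slat4, slat5, slat6 only 4 to 6 are there at a start; the rules pass over those that are not, and their reading is None.
At some moment in a run one of slat1, slat2, slat3, slat4, slat5, slat6 may be knocked a few centimetres aside while the robot is not near it.
Once in a run the grip may slacken for a moment while it holds something.
It also fails if it takes over 210 s, if anything falls off the work surface, if the arm or the gripper's body presses on something with over 40 N, if the wrist force passes 120 N, or if a joint passes its speed limit or range.

## Working session

There is one attempt and no reset: what is moved stays moved. The work goes in short steps, Python scripts to look and compute and a tool call to move; the robot and the scene stay as the last step left them, time stands still between calls to the robot, and variables do not carry over. Pictures are saved under pics/ and viewed, and the job is handed in when it is done.

Besides the shell and the picture viewer there is one more tool, called after "Emit:" by a JSON object that holds its "fn" and its "kwargs". send_rows: Moves the arm, as the interface text tells. Its arguments: {"type":"object","properties":{"deltas":{"type":"array"},"squeeze":{"type":"number"}},"required":["deltas"]}

```bash
ls; mkdir -p pics
python3 - <<'E'
from workcell import ctrl
import cv2
s=ctrl.sense();print(s)
for n in("scene","top"):
    f=ctrl.grab_frame(n);cv2.imwrite(f"pics/a_{n}.png",f[:,:,::-1]);print(ctrl.camera_info(n))
E
```

```text
pics
{'time': 0.0, 'joints': array([-1.30722498,  0.69000723, -0.19453926,  1.56634613,  0.15727989,
        0.90251601, -0.21514741]), 'qd': array([ 0.00066776, -0.00022474,  0.00041522, -0.00158127, -0.00166949,
       -0.00137573, -0.0006836 ]), 'effort': array([ 5.18406141e-04, -5.39609170e+01, -1.26717400e+00, -1.58540475e+01,
        8.86473397e-03,  9.26791312e-03, -5.94341984e-06]), 'tcp_pos': array([0.14222881, 0.60792463, 0.23046963]), 'orientation': array([ 2.46042307e+00,  1.95142243e+00, -2.21277431e-03]), 'force': array([ 0.5577752 , -0.1644651 , -0.09995861]), 'wrist_torque': array([ 0.00850195, -0.00911188, -0.02248471]), 'grip_width': 0.08543507589260946}
{'fx': 526.4218979775875, 'fy': 526.4218979775875, 'cx': 274.25170654536475, 'cy': 202.35286304057837, 'dist': array([-0.16532298,  0.        ,  0.        ,  0.        ,  0.        ]), 'rvec': array([ 1.96753354,  1.76725985, -0.54116465]), 'tvec': array([-0.19169642, -0.36872881,  1.80091704])}
{'fx': 380.809690505825, 'fy': 380.809690505825, 'cx': 268.21173477494244, 'cy': 217.85223607295438, 'dist': array([-0.07663942,  0.        ,  0.        ,  0.        ,  0.        ]), 'rvec': array([ 2.21930796, -2.15930932,  0.09462932]), 'tvec': array([0.11765644, 0.52958801, 1.34042746])}
```

View pics/a_scene.png

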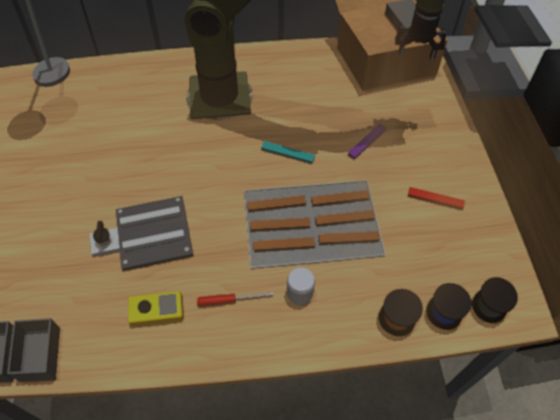

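View pics/a_top.png

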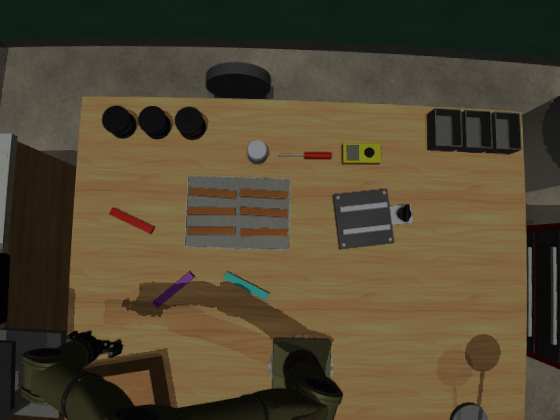

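```bash
cat > h.py <<'E'
from workcell import ctrl
import cv2, numpy as np
from scipy.optimize import least_squares
from scipy.spatial.transform import Rotation as R
def cam(n):
    c=ctrl.camera_info(n);K=np.array([[c['fx'],0,c['cx']],[0,c['fy'],c['cy']],[0,0,1]])
    return K,np.array(c['dist']),np.array(c['rvec']),np.array(c['tvec'])
def proj(n,P):
    K,d,r,t=cam(n);return cv2.projectPoints(np.asarray(P,float).reshape(-1,3),r,t,K,d)[0].reshape(-1,2)
def back(n,uv,z):
    K,d,r,t=cam(n);u=cv2.undistortPoints(np.asarray(uv,float).reshape(-1,1,2),K,d).reshape(-1,2)
    Rm=cv2.Rodrigues(r)[0];C=-Rm.T@t
    D=np.c_[u,np.ones(len(u))]@Rm
    return C+D*((z-C[2])/D[:,2])[:,None]
def box(x,y,a,L,W,z0,z1):
    P=np.array([[sx*L/2,sy*W/2] for sx in(-1,1) for sy in(-1,1)])
    c,s=np.cos(a),np.sin(a);P=P@np.array([[c,s],[-s,c]])+[x,y]
    return np.vstack([np.c_[P,np.full(4,z)] for z in(z0,z1)])
def stats(m):
    M=cv2.moments(m); cx,cy=M['m10']/M['m00'],M['m01']/M['m00']
    return np.array([cx,cy]),np.array([[M['mu20'],M['mu11']],[M['mu11'],M['mu02']]])/M['m00'],M['m00']
def dirof(C):
    w,v=np.linalg.eigh(C);return v[:,1]
def fit(n,mask_stats,L,W,z0,z1):
    c,C,_=mask_stats;d=dirof(C)
    p=back(n,[c,c+10*d],(z0+z1)/2);a=np.arctan2(*(p[1]-p[0])[1::-1])
    def f(q):
        h=cv2.convexHull(proj(n,box(q[0],q[1],q[2],L,W,z0,z1)).astype(np.float32))
        cc,CC,_=stats(h);dd=dirof(CC)
        return np.r_[cc-c,20*(dd[0]*d[1]-dd[1]*d[0])]
    r=least_squares(f,[p[0,0],p[0,1],a],diff_step=1e-4,x_scale=[.01,.01,.05])
    x=r.x;x[2]=(x[2]+np.pi/2)%np.pi-np.pi/2
    return x
def blobs(mask,amin):
    k,lab,st,_=cv2.connectedComponentsWithStats(mask.astype(np.uint8))
    return [(st[i],stats((lab==i).astype(np.uint8))) for i in range(1,k) if st[i,4]>=amin]
def img(n):
    import os
    f=ctrl.grab_frame(n);return f
def crop(f,u0,v0,w,h,s,name):
    c=cv2.resize(f[v0:v0+h,u0:u0+w],None,fx=s,fy=s,interpolation=cv2.INTER_CUBIC);cv2.imwrite(name,c[:,:,::-1])
E
python3 - <<'E'
from h import *
for n in("scene","top"):
    f=cv2.imread(f"pics/a_{n}.png")[:,:,::-1]
    hsv=cv2.cvtColor(np.ascontiguousarray(f),cv2.COLOR_RGB2HSV)
    b=(300,230) if n=="scene" else (240,213)
    for p in ([(295,204),(280,224),(150,215),(150,240),(300,190),(200,150)] if n=="scene" else [(212,193),(264,213),(365,208),(365,232),(215,202),(120,260)]):
        print(n,p,f[p[1],p[0]],hsv[p[1],p[0]])
f=cv2.imread("pics/a_top.png")[:,:,::-1]; crop(f,180,165,240,95,3.3,"pics/b1.png")
f=cv2.imread("pics/a_scene.png")[:,:,::-1]; crop(f,80,175,310,100,2.5,"pics/b2.png")
E
```

```text
scene (295, 204) [83 55 35] [ 13 147  83]
scene (280, 224) [121  80  47] [ 13 156 121]
scene (150, 215) [153 155 153] [ 60   3 155]
scene (150, 240) [150 152 153] [100   5 153]
scene (300, 190) [110 108 104] [ 20  14 110]
scene (200, 150) [153 122  83] [ 17 117 153]
top (212, 193) [98 60 30] [ 13 177  98]
top (264, 213) [100  60  30] [ 13 179 100]
top (365, 208) [127 130 134] [107  13 134]
top (365, 232) [74 75 76] [105   7  76]
top (215, 202) [92 92 87] [30 14 92]
top (120, 260) [125 102  64] [ 19 124 125]
```

View pics/b1.png

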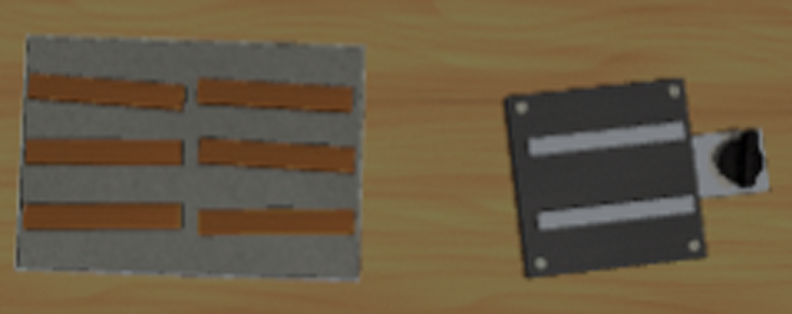

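View pics/b2.png

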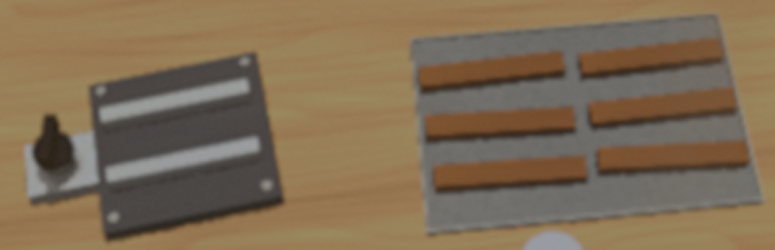

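```bash
cat >> h.py <<'E'
def hsvof(f): return cv2.cvtColor(np.ascontiguousarray(f),cv2.COLOR_RGB2HSV)
def slats(n,f,z0=.004,z1=.020,amin=120):
    h=hsvof(f);m=((h[...,0]>=8)&(h[...,0]<=16)&(h[...,1]>130)).astype(np.uint8)
    out=[]
    for st,s in blobs(m,amin):
        if st[4]>1500: continue
        x=fit(n,s,.170,.028,z0,z1)
        if .3<x[0]<.9 and -.4<x[1]<.6: 
            hull=cv2.contourArea(cv2.convexHull(proj(n,box(*x,.170,.028,z0,z1)).astype(np.float32)))
            out.append((x,s[0],st[4]/hull))
    return out
E
python3 - <<'E'
from h import *
np.set_printoptions(precision=4,suppress=True)
for n in("scene","top"):
    f=cv2.imread(f"pics/a_{n}.png")[:,:,::-1]
    for o in slats(n,f): print(n,*o)
    h=hsvof(f)
    m=(h[...,1]<45)&(h[...,2]>(105 if n=="top" else 125))
    for st,s in blobs(m,100):
        x=fit(n,s,.170,.018,.036,.040)
        if .3<x[0]<.9 and -.4<x[1]<.6: print(n,'rail',x,s[0],st)
    print(n,'place',[ctrl.place_of(n,k)[:1] for k in("stand","rails","tray","head_top")])
E
```

```text
scene [ 0.4749  0.3335 -1.5275] [338.9108 197.6087] 0.6951988860178508
scene [ 0.4742  0.1466 -1.5398] [275.9426 202.9809] 0.729372773011826
scene [ 0.5449  0.3342 -1.5449] [343.4295 217.4772] 0.6956280400419487
scene [0.5466 0.1476 1.5327] [279.1596 223.9071] 0.7270604083162703
scene [0.6115 0.3373 1.5203] [348.8147 237.2749] 0.7031124939260817
scene [0.6125 0.1517 1.5417] [283.2943 243.8302] 0.741395509494078
scene [0.8801 0.4025 0.8662] [392.9342 324.7566] 0.1796444077485685
scene rail [ 0.4928 -0.2183 -1.4355] [148.9612 214.5534] [120 207  59  16 309]
scene rail [ 0.561  -0.3177 -0.0384] [113.0833 239.2278] [105 227  14  24 180]
scene rail [ 0.5723 -0.2066 -1.4357] [152.4779 238.2301] [123 230  60  17 339]
scene rail [0.7364 0.1828 1.3307] [300.8813 278.7646] [288 267  27  24 497]
scene place [[{'position': [231.6, 152.0], 'score': 0.88}], [{'position': [228.2, 148.1], 'score': 0.66}], [{'position': [220.9, 311.8], 'score': 0.79}], [{'position': [229.4, 95.7], 'score': 0.63}]]
top [ 0.6294 -0.0756 -1.4159] [326.2949 191.1574] 1.1597418669994273
top [0.6125 0.3369 1.5215] [211.964
[... 165 characters left out ...]
p [ 0.5456  0.3378 -1.5431] [211. 211.] 0.8417617202364854
top [ 0.4772  0.3375 -1.5408] [210.3576 230.0152] 0.8581083601719816
top [ 0.4754  0.1485 -1.5436] [263.2012 231.9756] 0.8592178280779945
top rail [0.7705 0.1809 1.1635] [256.5301 148.9812] [248 140  18  19 266]
top rail [ 0.5746 -0.205  -1.4314] [363.2941 206.5113] [341 202  46  10 221]
top rail [ 0.544  -0.3282  0.8796] [397.3593 216.0778] [390 205  23  20 167]
top rail [ 0.4952 -0.2145 -1.4314] [365.7696 228.8894] [343 225  47   9 217]
top place [[{'position': [222.1, 362.0], 'score': 0.89}], [{'position': [218.3, 366.0], 'score': 0.76}], [{'position': [210.4, 238.2], 'score': 0.59}], [{'position': [213.6, 403.4], 'score': 0.55}]]
```

Run:
```python
from h import *
a=[]
for n,(u,v) in (("scene",(80,210)),("top",(380,192))):
    f=cv2.imread(f"pics/a_{n}.png")[:,:,::-1]
    c=np.clip(f[v:v+44,u:u+44].astype(float)*2.5,0,255).astype(np.uint8)
    a.append(cv2.resize(c,(390,390),interpolation=cv2.INTER_CUBIC))
cv2.imwrite("pics/c1.png",np.hstack(a)[:,:,::-1])
for n in("scene","top"):
  print(n,proj(n,[[.5533,-.3497,.08],[.5533,-.3497,.054],[.5533+.03,-.3497,.08],[.5533-.03,-.3497,.08],[.5533,-.3497,.02]]).round(1).tolist())
```

```text
scene [[98.0, 228.9], [100.5, 233.8], [97.1, 238.4], [98.8, 219.6], [103.8, 240.0]]
top [[407.6, 212.6], [404.9, 213.3], [407.6, 204.0], [407.7, 221.2], [401.4, 214.1]]
```

View pics/c1.png

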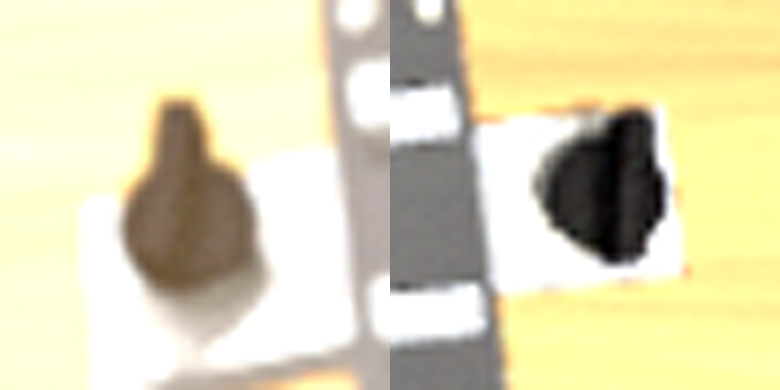

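```bash
cat >> h.py <<'E'
def knobfit(n,f,top,thr,S=8):
    """fit axis xy + bar angle of the knob from dark mask"""
    ax=np.array([.5533,-.3497]);u,v=proj(n,[[*ax,top-.013]])[0].round().astype(int);u0,v0=u-24,v-24
    g=cv2.cvtColor(np.ascontiguousarray(f[v0:v0+48,u0:u0+48]),cv2.COLOR_RGB2GRAY)
    g=cv2.resize(g,None,fx=S,fy=S,interpolation=cv2.INTER_CUBIC)
    m=(g<thr).astype(np.uint8)
    k,lab,st,_=cv2.connectedComponentsWithStats(m);
    i=1+np.argmax([-abs(st[j,0]+st[j,2]/2-24*S)-abs(st[j,1]+st[j,3]/2-24*S)+.01*min(st[j,4],20000) for j in range(1,k)]);m=(lab==i).astype(np.uint8)
    t=np.linspace(0,2*np.pi,40)
    def rend(x,y,a,hd):
        o=np.zeros_like(m)
        for P in (box(x,y,a,.06,.014,top-.026,top),np.vstack([np.c_[x+.024*np.cos(t),y+.024*np.sin(t),np.full(40,z)] for z in(top-.026,top-.026-hd)])):
            q=((proj(n,P)-[u0,v0]+.5)*S).astype(np.float32)
            cv2.fillConvexPoly(o,cv2.convexHull(q).astype(np.int32),1)
        return o
    best=None
    for hd in(.008,.014):
      for a in np.arange(-1.6,1.6,.1):
        o=rend(*ax,a,hd);e=(o!=m).sum();best=min(best,(e,*ax,a,hd)) if best else (e,*ax,a,hd)
    for step in(.004,.002,.001,.0005):
      for _ in range(6):
        e0=best
        for dx in(-1,0,1):
         for dy in(-1,0,1):
          for da in(-1,0,1):
            x,y,a=e0[1]+dx*step,e0[2]+dy*step,e0[3]+da*step*20
            e=(rend(x,y,a,e0[4])!=m).sum()
            if e<best[0]: best=(e,x,y,a,e0[4])
        if best is e0: break
    return best,m.sum()
E
python3 - <<'E'
from h import *
for n,ths in(("scene",(45,55,65)),("top",(25,32,40))):
    f=cv2.imread(f"pics/a_{n}.png")[:,:,::-1]
    for th in ths: print(n,th,knobfit(n,f,.08,th))
E
```

```text
scene 45 ((np.int64(7079), np.float64(0.5533), np.float64(-0.3447), np.float64(0.3300000000000015), 0.008), np.uint64(10364))
scene 55 ((np.int64(4696), np.float64(0.5543), np.float64(-0.3457), np.float64(0.25000000000000144), 0.008), np.uint64(12932))
scene 65 ((np.int64(4118), np.float64(0.5543), np.float64(-0.3467), np.float64(0.18000000000000146), 0.014), np.uint64(14814))
top 25 ((np.int64(2491), np.float64(0.5528000000000001), np.float64(-0.3492), np.float64(0.09000000000000143), 0.008), np.uint64(9384))
top 32 ((np.int64(2036), np.float64(0.5548), np.float64(-0.3477), np.float64(-0.009999999999998581), 0.008), np.uint64(9870))Traceback (most recent call last):
  File "<stdin>", line 4, in <module>
  File "h.py", line 79, in knobfit
    e=(rend(x,y,a,e0[4])!=m).sum()
       ~~~~^^^^^^^^^^^^^
  File "h.py", line 65, in rend
    q=((proj(n,P)-[u0,v0]+.5)*S).astype(np.float32)
        ~~~~^^^^^
  File "h.py", line 9, in proj
    K,d,r,t=cam(n);return cv2.projectPoints(np.asarray(P,float).reshape(-1,3),r,t,K,d)[0].reshape(-1,2)
            ~~~^^^
  File "h.py", line 6, in cam
    c=ctrl.camera_info(n);K=np.array([[c['fx'],0,c['cx']],[0,c['fy'],c['cy']],[0,0,1]])
ValueError: time passes only in moves, steps and waits
```

```bash
python3 - <<'E'
s=open('h.py').read()
s=s.replace("def cam(n):\n    c=ctrl.camera_info(n);","import functools\n@functools.lru_cache(None)\ndef cam(n):\n    c=ctrl.camera_info(n);")
s+='''
np.set_printoptions(precision=4,suppress=True)
def pose(s=None):
    s=s or ctrl.sense();M=R.from_rotvec(s['orientation']).as_matrix()
    return s['tcp_pos'],np.arctan2(M[1,0],M[0,0]),M
def show():
    s=ctrl.sense();p,y,M=pose(s)
    print('t',round(s['time'],2),'pos',p.round(4),'yaw',round(y,3),'tilt',(M[:2,2]).round(4),'q5,7',s['joints'].round(2),'F',s['force'].round(1),'Tz',s['wrist_torque'].round(2),'w',round(s['grip_width'],4))
def plan(*wps,per=.05,pa=.1,fine=False):
    """wps: (x,y,z,yaw or None). prints rows (7 numbers w/o gripper)"""
    show();p,y,M=pose();Rc=R.from_matrix(M)
    for w in wps:
        ty=y if w[3] is None else w[3]
        tgt=np.array(w[:3]);
        Rt=R.from_matrix(np.array([[np.cos(ty),np.sin(ty),0],[np.sin(ty),-np.cos(ty),0],[0,0,-1]]).T.T)
        # columns: x=(c,s,0) y=(s,-c,0) z=(0,0,-1)
        rv=(Rc.inv()*Rt).as_rotvec()
        d=tgt-p
        N=max(1,int(np.ceil(max(np.abs(d).max()/per,np.linalg.norm(rv)/pa))))
        rows=[]
        for i in range(N):
            q=p+d*(i+1)/N;loc=Rc.inv().apply(d/N)/.06
            a=np.round(np.r_[loc,np.degrees(rv)/6/N],3)
            rows.append(a);Rc=Rc*R.from_rotvec(rv/N)
        p=tgt;y=ty
        print('->',w,'N',N)
        for a in rows: print(' ',','.join(f'{v+0:g}' for v in a)+',')
'''
open('h.py','w').write(s)
E
python3 - <<'E'
from h import *
plan((.45,.3,.23,None),(.5533,-.3497,.15,1.54))
E
```

```text
t 0.5 pos [0.1424 0.6085 0.2313] yaw 1.341 tilt [-0.     -0.0001] q5,7 [-1.31  0.69 -0.19  1.57  0.16  0.9  -0.22] F [-0.1 -0.3 -0. ] Tz [ 0.02  0.01 -0.03] w 0.0855
-> (0.45, 0.3, 0.23, None) N 7
  -0.548,0.881,0.003,0,0,0,
  -0.548,0.881,0.003,0,0,0,
  -0.548,0.881,0.003,0,0,0,
  -0.548,0.881,0.003,0,0,0,
  -0.548,0.881,0.003,0,0,0,
  -0.548,0.881,0.003,0,0,0,
  -0.548,0.881,0.003,0,0,0,
-> (0.5533, -0.3497, 0.15, 1.54) N 13
  -0.781,0.319,0.103,0,0,-0.146,
  -0.786,0.307,0.103,0,0,-0.146,
  -0.79,0.295,0.103,0,0,-0.146,
  -0.795,0.283,0.103,0,0,-0.146,
  -0.799,0.27,0.103,0,0,-0.146,
  -0.803,0.258,0.103,0,0,-0.146,
  -0.807,0.246,0.103,0,0,-0.146,
  -0.81,0.233,0.103,0,0,-0.146,
  -0.814,0.221,0.103,0,0,-0.146,
  -0.817,0.208,0.103,0,0,-0.146,
  -0.82,0.196,0.103,0,0,-0.146,
  -0.823,0.183,0.103,0,0,-0.146,
  -0.826,0.171,0.103,0,0,-0.146,
```

Emit:
{"fn": "send_rows", "kwargs": {"deltas": [-0.55,0.88,0,0,0,0,100,-0.55,0.88,0,0,0,0,100,-0.55,0.88,0,0,0,0,100,-0.55,0.88,0,0,0,0,100,-0.55,0.88,0,0,0,0,100,-0.55,0.88,0,0,0,0,100,-0.55,0.88,0,0,0,0,100,-0.78,0.32,0,0,0,0,100,-0.78,0.32,0,0,0,0,100,0,0,0,0,0,0,100]}}

```text
time: 1.75
tcp_pos: [0.4667, 0.194, 0.2312]
orientation: [2.468, 1.94, -0.004]
force: [-0.9, 0.1, -0.1]
grip_width: 0.0855
```

Run:
```python
from h import *
plan((.5533,-.3497,.15,1.54))
```

```text
t 1.75 pos [0.4667 0.194  0.2312] yaw 1.333 tilt [-0.0003 -0.0037] q5,7 [-0.32  0.54 -0.26  1.92  0.21  0.71  0.63] F [-0.9  0.1 -0.1] Tz [0.05 0.03 0.01] w 0.0855
-> (0.5533, -0.3497, 0.15, 1.54) N 11
  -0.769,0.322,0.126,0,0.003,-0.18,
  -0.775,0.307,0.126,0,0.003,-0.18,
  -0.781,0.293,0.125,0,0.003,-0.18,
  -0.786,0.278,0.125,0,0.003,-0.18,
  -0.791,0.263,0.125,0,0.003,-0.18,
  -0.796,0.248,0.125,0,0.003,-0.18,
  -0.801,0.233,0.124,0,0.003,-0.18,
  -0.805,0.218,0.124,0,0.003,-0.18,
  -0.809,0.203,0.124,0,0.003,-0.18,
  -0.813,0.187,0.124,0,0.003,-0.18,
  -0.816,0.172,0.123,0,0.003,-0.18,
```

Emit:
{"fn": "send_rows", "kwargs": {"deltas": [-0.77,0.32,0.12,0,0,-0.18,100,-0.78,0.31,0.12,0,0,-0.18,100,-0.78,0.29,0.12,0,0,-0.18,100,-0.79,0.28,0.12,0,0,-0.18,100,-0.79,0.26,0.12,0,0,-0.18,100,-0.8,0.25,0.12,0,0,-0.18,100,-0.8,0.23,0.12,0,0,-0.18,100,-0.8,0.22,0.12,0,0,-0.18,100,-0.81,0.2,0.12,0,0,-0.18,100,-0.81,0.19,0.12,0,0,-0.18,100]}}

```text
time: 3.0
tcp_pos: [0.5498, -0.2944, 0.1592]
orientation: [2.264, 2.177, 0.002]
force: [0.6, 1.8, -0.4]
grip_width: 0.0854
```

Emit:
{"fn": "send_rows", "kwargs": {"deltas": [-0.81,0.17,0.12,0,0,-0.18,100,0,0,0,0,0,0,100]}}

```text
time: 3.25
tcp_pos: [0.5561, -0.348, 0.1509]
orientation: [2.252, 2.188, -0.003]
force: [-0.1, 0.1, -0.7]
grip_width: 0.0854
```

Run:
```python
from h import *
show()
plan((.5533,-.3487,.085,1.54))
for n in("scene","top"):
    f=img(n);u,v=proj(n,[[.553,-.35,.08]])[0].astype(int);crop(f,u-45,v-45,90,90,4,f"pics/d_{n}.png")
a=[cv2.imread(f"pics/d_{n}.png") for n in("scene","top")];cv2.imwrite("pics/d.png",np.clip(np.hstack(a)*1.6,0,255))
```

```text
t 3.25 pos [ 0.5561 -0.348   0.1509] yaw 1.542 tilt [-0.0002 -0.0028] q5,7 [ 0.68  0.84 -0.37  1.53  0.37  0.84  1.71] F [-0.1  0.1 -0.7] Tz [ 0.    0.03 -0.04] w 0.0854
t 3.25 pos [ 0.5561 -0.348   0.1509] yaw 1.542 tilt [-0.0002 -0.0028] q5,7 [ 0.68  0.84 -0.37  1.53  0.37  0.84  1.71] F [-0.1  0.1 -0.7] Tz [ 0.    0.03 -0.04] w 0.0854
-> (0.5533, -0.3487, 0.085, 1.54) N 2
  -0.005,-0.023,0.55,-0.001,0.013,0.008,
  -0.006,-0.023,0.55,-0.001,0.013,0.008,[ WARN:0@2.858] global loadsave.cpp:1063 imwrite_ Unsupported depth image for selected encoder is fallbacked to CV_8U.
```

View pics/d.png

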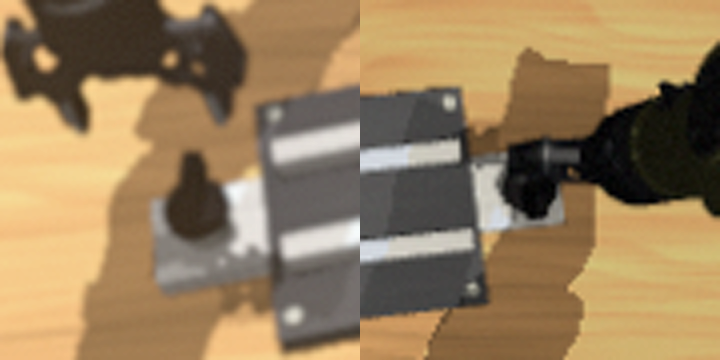

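Emit:
{"fn": "send_rows", "kwargs": {"deltas": [0,-0.02,0.5,0,0,0,100,0,-0.02,0.5,0,0,0,100,0,0,0.5,0,0,0,100,0,0,0,0,0,0,100], "squeeze": 40}}

```text
time: 3.85
tcp_pos: [0.5534, -0.3396, 0.0604]
orientation: [-2.239, -2.196, 0.0]
force: [0.4, 0.4, 0.0]
grip_width: 0.0854
```

Emit:
{"fn": "send_rows", "kwargs": {"deltas": [0,0,0,0,0,0,40,0,0,0,0,0,0,10,0,0,0,0,0,0,5,0,0,0,0,0,0,5,0,0,0,0,0,0,5,0,0,0,0,0,0,5], "squeeze": 40}}

```text
time: 4.6
tcp_pos: [0.5549, -0.3507, 0.064]
orientation: [2.244, 2.184, -0.007]
force: [0.9, -11.7, 1.3]
grip_width: 0.0129
```

Run:
```python
from h import *
show()
```

```text
t 4.6 pos [ 0.5549 -0.3507  0.064 ] yaw 1.544 tilt [ 0.0042 -0.0105] q5,7 [ 0.66  0.95 -0.31  1.58  0.43  0.67  1.67] F [  0.9 -11.7   1.3] Tz [-2.31 -0.22 -0.03] w 0.0129
```

Emit:
{"fn": "send_rows", "kwargs": {"deltas": [-0.1,0,0,0,0,0,5,-0.08,0,0,0,0,0,5,0,0,0,0,0,0,5]}}

```text
time: 4.97
tcp_pos: [0.5549, -0.3514, 0.0623]
orientation: [-2.244, -2.197, -0.005]
force: [0.1, 3.2, 4.1]
grip_width: 0.0124
```

Run:
```python
from h import *
show()
```

```text
t 4.97 pos [ 0.5549 -0.3514  0.0623] yaw 1.55 tilt [0.0011 0.0032] q5,7 [ 0.67  0.96 -0.33  1.57  0.43  0.68  1.69] F [0.1 3.2 4.1] Tz [ 0.97 -0.16 -0.08] w 0.0124
```

Emit:
{"fn": "send_rows", "kwargs": {"deltas": [0.03,0,0.05,0,0,0,5,0,0,0.05,0,0,0,5,0,0,0.05,0,0,0,5,0,0,0,0,0,0,5,0,0,0,0,0,0,5], "squeeze": 80}}

```text
time: 5.6
tcp_pos: [0.555, -0.3514, 0.0561]
orientation: [2.245, 2.196, 0.001]
force: [-3.5, 4.2, 23.1]
grip_width: 0.012
```

Run:
```python
from h import *
show()
```

```text
t 5.6 pos [ 0.555  -0.3514  0.0561] yaw 1.549 tilt [ 0.0017 -0.0005] q5,7 [ 0.66  0.97 -0.32  1.58  0.43  0.67  1.68] F [-3.5  4.2 23.1] Tz [ 1.22  0.9  -0.06] w 0.012
```

Emit:
{"fn": "send_rows", "kwargs": {"deltas": [-0.02,0,0.05,0,0,0,5,0,0,0,0,0,0,5]}}

```text
time: 5.85
tcp_pos: [0.5552, -0.3516, 0.0558]
orientation: [2.245, 2.196, 0.002]
force: [-10.2, 8.4, 42.7]
grip_width: 0.0117
```

Run:
```python
from h import *
show()
for n in("scene","top"):
    f=img(n);u,v=proj(n,[[.553,-.35,.08]])[0].astype(int);crop(f,u-45,v-45,90,90,4,f"pics/e_{n}.png")
a=[cv2.imread(f"pics/e_{n}.png") for n in("scene","top")];cv2.imwrite("pics/e.png",np.clip(np.hstack(a)*1.6,0,255).astype(np.uint8))
```

```text
t 5.85 pos [ 0.5552 -0.3516  0.0558] yaw 1.549 tilt [0.0017 0.    ] q5,7 [ 0.66  0.97 -0.32  1.57  0.43  0.67  1.68] F [-10.2   8.4  42.7] Tz [ 2.22  2.14 -0.08] w 0.0117
```

View pics/e.png

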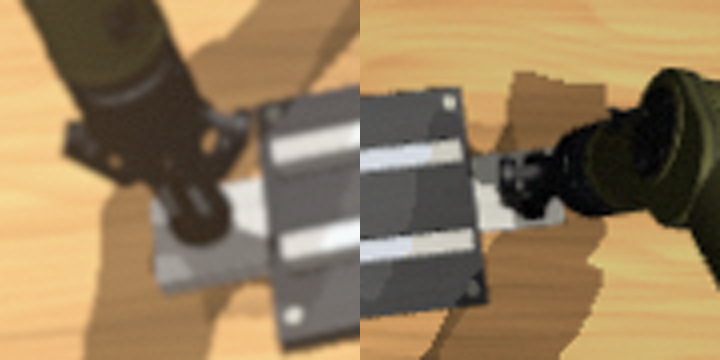

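Emit:
{"fn": "send_rows", "kwargs": {"deltas": [0,0,-0.08,0,0,0,5,0,0,0,0,0,1,5,0,0,0,0,0,1,5,0,0,0,0,0,1,5,0,0,0,0,0,1,5,0,0,0,0,0,1,5,0,0,0,0,0,0,5]}}

```text
time: 6.82
tcp_pos: [0.555, -0.3517, 0.0562]
orientation: [-2.738, -1.54, -0.002]
force: [-1.1, 5.7, 13.4]
grip_width: 0.0117
```

Run:
```python
from h import *
show()
```

```text
t 6.83 pos [ 0.555  -0.3517  0.0562] yaw 1.025 tilt [0.0011 0.001 ] q5,7 [ 0.59  0.96 -0.19  1.58  0.26  0.63  1.3 ] F [-1.1  5.7 13.4] Tz [ 1.34  0.19 -0.12] w 0.0117
```

Emit:
{"fn": "send_rows", "kwargs": {"deltas": [0,0,0,0,0,1,5,0,0,0,0,0,1,5,0,0,0,0,0,1,5,0,0,0,0,0,1,5,0,0,0,0,0,1,5,0,0,0,0,0,1,5,0,0,0,0,0,1,5,0,0,0,0,0,1,5,0,0,0,0,0,0,5]}}

```text
time: 7.95
tcp_pos: [0.5549, -0.352, 0.0563]
orientation: [-3.127, -0.294, -0.002]
force: [-1.0, 5.5, 13.8]
grip_width: 0.0118
```

Run:
```python
from h import *
show()
```

```text
t 7.95 pos [ 0.5549 -0.352   0.0563] yaw 0.187 tilt [0.001  0.0008] q5,7 [ 0.48  0.95  0.03  1.58 -0.04  0.6   0.72] F [-1.   5.5 13.8] Tz [ 1.23  0.01 -0.07] w 0.0118
```

Expected stop near yaw −0.69; go on.

Emit:
{"fn": "send_rows", "kwargs": {"deltas": [0,0,0,0,0,1,5,0,0,0,0,0,1,5,0,0,0,0,0,1,5,0,0,0,0,0,1,5,0,0,0,0,0,1,5,0,0,0,0,0,1,5,0,0,0,0,0,1,5,0,0,0,0,0,0,5]}}

```text
time: 8.95
tcp_pos: [0.5546, -0.3521, 0.0562]
orientation: [-3.024, 0.846, -0.0]
force: [-1.4, 4.4, 14.2]
grip_width: 0.0122
```

Run:
```python
from h import *
show()
```

```text
t 8.95 pos [ 0.5546 -0.3521  0.0562] yaw -0.546 tilt [0.0004 0.0011] q5,7 [ 0.39  0.97  0.21  1.59 -0.31  0.62  0.21] F [-1.4  4.4 14.2] Tz [ 1.15  0.09 -0.07] w 0.0122
```

Emit:
{"fn": "send_rows", "kwargs": {"deltas": [0,0,0,0,0,1,5,0,0,0,0,0,1,5,0,0,0,0,0,0,5]}}

```text
time: 9.32
tcp_pos: [0.5546, -0.3522, 0.0562]
orientation: [-2.922, 1.152, 0.001]
force: [-0.7, 5.0, 14.6]
grip_width: 0.0123
```

Run:
```python
from h import *
show()
```

```text
t 9.32 pos [ 0.5546 -0.3522  0.0562] yaw -0.751 tilt [-0.0002  0.0006] q5,7 [ 0.36  0.97  0.27  1.59 -0.38  0.63  0.07] F [-0.7  5.  14.6] Tz [1.04 0.23 0.88] w 0.0123
```

Emit:
{"fn": "send_rows", "kwargs": {"deltas": [0,0,0,0,0,0.8,5,0,0,0,0,0,0,5,0,0,0,0,0,0,5]}}

```text
time: 9.7
tcp_pos: [0.5544, -0.3522, 0.0563]
orientation: [2.875, -1.267, -0.001]
force: [-1.3, 5.6, 14.6]
grip_width: 0.0116
```

Run:
```python
from h import *
show()
```

```text
t 9.7 pos [ 0.5544 -0.3522  0.0563] yaw -0.83 tilt [-0.0009  0.0003] q5,7 [ 0.35  0.98  0.29  1.59 -0.41  0.63  0.01] F [-1.3  5.6 14.6] Tz [0.91 0.33 1.91] w 0.0116
```

Emit:
{"fn": "send_rows", "kwargs": {"deltas": [0,0,0,0,0,0,80,0,0,0,0,0,0,80,0,0,0,0,0,0,80,0,0,0,0,0,0,80]}}

```text
time: 10.2
tcp_pos: [0.5537, -0.3532, 0.0544]
orientation: [2.869, -1.28, -0.001]
force: [0.5, 0.8, -0.5]
grip_width: 0.0683
```

Run:
```python
from h import *
plan((.5544,-.3522,.16,None))
```

```text
t 10.2 pos [ 0.5537 -0.3532  0.0544] yaw -0.84 tilt [-0.0007  0.0001] q5,7 [ 0.35  0.98  0.29  1.59 -0.41  0.63  0.01] F [ 0.5  0.8 -0.5] Tz [ 0.   -0.02  0.04] w 0.0683
-> (0.5544, -0.3522, 0.16, None) N 3
  -0.002,-0.007,-0.587,0.001,0.002,0,
  -0.002,-0.007,-0.587,0.001,0.002,0,
  -0.002,-0.007,-0.587,0.001,0.002,0,
```

Emit:
{"fn": "send_rows", "kwargs": {"deltas": [0,0,-0.4,0,0,0,100,0,0,-0.8,0,0,0,100,0,0,-0.8,0,0,0,100,0,0,-0.6,0,0,0,100,0,0,0,0,0,0,100]}}

```text
time: 10.82
tcp_pos: [0.5555, -0.3548, 0.2142]
orientation: [2.868, -1.28, 0.01]
force: [-0.8, 0.4, -0.4]
grip_width: 0.0854
```

Run:
```python
from h import *
plan((.45,.05,.2,1.54))
```

```text
t 10.82 pos [ 0.5555 -0.3548  0.2142] yaw -0.84 tilt [ 0.0055 -0.0039] q5,7 [ 0.3   0.78  0.38  1.5  -0.34  0.92 -0.05] F [-0.8  0.4 -0.4] Tz [-0.02  0.01 -0.03] w 0.0854
-> (0.45, 0.05, 0.2, 1.54) N 24
  -0.258,-0.133,0.008,0.003,-0.002,-0.947,
  -0.244,-0.158,0.008,0.003,-0.002,-0.947,
  -0.227,-0.181,0.009,0.003,-0.002,-0.947,
  -0.208,-0.203,0.009,0.003,-0.002,-0.947,
  -0.187,-0.223,0.009,0.003,-0.002,-0.947,
  -0.164,-0.24,0.009,0.003,-0.002,-0.947,
  -0.139,-0.255,0.009,0.003,-0.002,-0.947,
  -0.113,-0.268,0.009,0.003,-0.002,-0.947,
  -0.086,-0.277,0.009,0.003,-0.002,-0.947,
  -0.058,-0.285,0.009,0.003,-0.002,-0.947,
  -0.03,-0.289,0.009,0.003,-0.002,-0.947,
  -0.001,-0.29,0.009,0.003,-0.002,-0.947,
  0.028,-0.289,0.01,0.003,-0.002,-0.947,
  0.056,-0.285,0.01,0.003,-0.002,-0.947,
  0.084,-0.278,0.01,0.003,-0.002,-0.947,
  0.111,-0.268,0.01,0.003,-0.002,-0.947,
  0.137,-0.256,0.01,0.003,-0.002,-0.947,
  0.162,-0.241,0.01,0.003,-0.002,-0.947,
  0.185,-0.224,0.01,0.003,-0.002,-0.947,
  0.206,-0.205,0.01,0.003,-0.002,-0.947,
  0.225,-0.183,0.01,0.003,-0.002,-0.947,
  0.242,-0.16,0.01,0.003,-0.002,-0.947,
  0.257,-0.135,0.01,0.003,-0.002,-0.947,
  0.269,-0.109,0.01,0.003,-0.002,-0.947,
```

Run:
```python
from h import *
plan((.50,-.02,.2,.03),(.4748,.1476,.12,.029))
```

```text
t 10.82 pos [ 0.5555 -0.3548  0.2142] yaw -0.84 tilt [ 0.0055 -0.0039] q5,7 [ 0.3   0.78  0.38  1.5  -0.34  0.92 -0.05] F [-0.8  0.4 -0.4] Tz [-0.02  0.01 -0.03] w 0.0854
-> (0.5, -0.02, 0.2, 0.03) N 9
  -0.53,-0.338,0.023,0.002,-0.007,-0.923,
  -0.495,-0.387,0.024,0.002,-0.007,-0.923,
  -0.455,-0.433,0.024,0.002,-0.007,-0.923,
  -0.412,-0.475,0.025,0.002,-0.007,-0.923,
  -0.364,-0.512,0.025,0.002,-0.007,-0.923,
  -0.313,-0.545,0.025,0.002,-0.007,-0.923,
  -0.259,-0.573,0.026,0.002,-0.007,-0.923,
  -0.202,-0.595,0.026,0.002,-0.007,-0.923,
  -0.144,-0.612,0.026,0.002,-0.007,-0.923,
-> (0.4748, 0.1476, 0.12, 0.029) N 4
  -0.084,-0.701,0.333,0,0,0.002,
  -0.084,-0.701,0.333,0,0,0.002,
  -0.084,-0.701,0.333,0,0,0.002,
  -0.085,-0.701,0.333,0,0,0.002,
```

Emit:
{"fn": "send_rows", "kwargs": {"deltas": [-0.53,-0.34,0.02,0,0,-0.92,60,-0.5,-0.39,0.02,0,0,-0.92,60,-0.46,-0.43,0.02,0,0,-0.92,60,-0.41,-0.48,0.02,0,0,-0.92,60,-0.36,-0.51,0.03,0,0,-0.92,60,-0.31,-0.55,0.03,0,0,-0.92,60,-0.26,-0.57,0.03,0,0,-0.92,60,-0.2,-0.6,0.03,0,0,-0.92,60,-0.14,-0.61,0.03,0,0,-0.92,60,0,0,0,0,0,0,60]}}

```text
time: 12.08
tcp_pos: [0.498, -0.0139, 0.1959]
orientation: [-3.139, -0.054, 0.005]
force: [-0.3, 0.1, 0.2]
grip_width: 0.0512
```

```bash
cat >> h.py <<'E'
def look(tag,z0=.004,z1=.020):
    for n in("scene","top"):
        f=img(n);cv2.imwrite(f"pics/{tag}_{n}.png",f[:,:,::-1])
        for o in slats(n,f,z0,z1): print(n,o[0],o[1].round(0),round(o[2],2))
def pair(tag,us,vs,w=95,h=70,s=4):
    a=[]
    for n,u,v in(("scene",*us),("top",*vs)):
        f=cv2.imread(f"pics/{tag}_{n}.png");a.append(cv2.resize(f[v:v+h,u:u+w],None,fx=s,fy=s,interpolation=cv2.INTER_CUBIC))
    cv2.imwrite(f"pics/{tag}_p.png",np.clip(np.hstack(a)*1.5,0,255).astype(np.uint8))
E
python3 - <<'E'
from h import *
look("k1");pair("k1",(80,190),(325,180))
plan((.4748,.1476,.06,.029),(.4748,.1476,.006,.029))
E
```

```text
scene [ 0.4752  0.3331 -1.5278] [339. 198.] 0.69
scene [ 0.4744  0.1461 -1.5379] [276. 203.] 0.74
scene [ 0.545   0.3345 -1.5485] [344. 218.] 0.69
scene [0.5467 0.1471 1.5343] [279. 224.] 0.73
scene [0.6113 0.3371 1.52  ] [349. 237.] 0.69
scene [0.6126 0.1519 1.5425] [283. 244.] 0.74
scene [0.8805 0.4028 0.917 ] [393. 325.] 0.17
top [ 0.6169 -0.0524 -1.3851] [320. 194.] 1.17
top [0.6125 0.3372 1.5224] [212. 193.] 0.86
top [0.6135 0.1542 1.5405] [263. 194.] 0.87
top [0.5479 0.1509 1.5381] [263. 212.] 0.88
top [ 0.5456  0.3378 -1.5431] [211. 211.] 0.84
top [ 0.4772  0.3375 -1.5404] [210. 230.] 0.86
top [ 0.4756  0.1487 -1.5428] [263. 232.] 0.87
t 12.18 pos [ 0.4989 -0.0178  0.1964] yaw 0.028 tilt [-0.0014 -0.0004] q5,7 [-0.16  0.59  0.16  1.99 -0.17  0.58  0.14] F [0.6 0.1 0.1] Tz [-0.01 -0.01 -0.06] w 0.0513
-> (0.4748, 0.1476, 0.06, 0.029) N 4
  -0.08,-0.692,0.568,0.001,0.003,-0.003,
  -0.08,-0.692,0.568,0.001,0.003,-0.003,
  -0.08,-0.692,0.568,0.001,0.003,-0.003,
  -0.08,-0.692,0.568,0.001,0.003,-0.003,
-> (0.4748, 0.1476, 0.006, 0.029) N 2
  0,0,0.45,0,0,0,
  0,0,0.45,0,0,0,
```

View pics/k1_p.png

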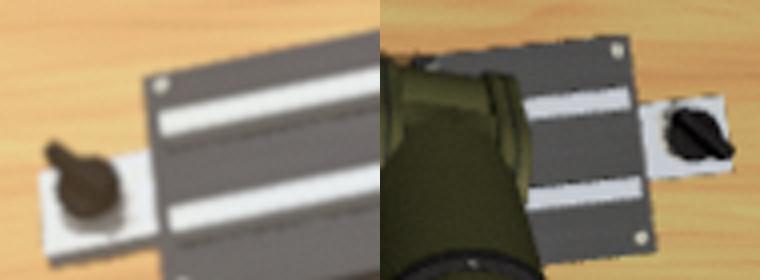

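Run:
```python
from h import *
for n,ths in(("scene",(55,65)),("top",(28,34))):
    f=cv2.imread(f"pics/k1_{n}.png")[:,:,::-1]
    for th in ths: 
      for t in (.072,.08): print(n,th,t,*[round(float(v),4) for v in knobfit(n,f,t,th)[0]])
```

```text
scene 55 0.072 4927.0 0.5578 -0.3527 0.55 0.008
scene 55 0.08 6310.0 0.5618 -0.3517 0.53 0.014
scene 65 0.072 3720.0 0.5568 -0.3512 0.65 0.008
scene 65 0.08 5079.0 0.5613 -0.3507 0.58 0.014
top 28 0.072 2814.0 0.5528 -0.3482 1.06 0.008
top 28 0.08 3354.0 0.5523 -0.3427 1.06 0.014
top 34 0.072 2445.0 0.5528 -0.3482 1.04 0.008
top 34 0.08 2977.0 0.5528 -0.3427 1.06 0.014
```

Emit:
{"fn": "send_rows", "kwargs": {"deltas": [-0.08,-0.69,0.4,0,0,0,60,-0.08,-0.69,0.5,0,0,0,60,-0.08,-0.69,0.65,0,0,0,60,-0.08,-0.69,0.65,0,0,0,60,0,0,0,0,0,0,60]}}

```text
time: 12.8
tcp_pos: [0.4734, 0.1497, 0.0621]
orientation: [-3.141, -0.05, 0.009]
force: [-0.7, -1.3, 0.6]
grip_width: 0.051
```

Run:
```python
from h import *
plan((.4748,.1476,.006,.029))
```

```text
t 12.8 pos [0.4734 0.1497 0.0621] yaw 0.032 tilt [-0.0055  0.0001] q5,7 [-0.46  0.83  0.1   2.08 -0.3   0.25 -0.07] F [-0.7 -1.3  0.6] Tz [-0.01 -0.06  0.01] w 0.051
-> (0.4748, 0.1476, 0.006, 0.029) N 2
  0.013,0.018,0.467,-0.001,0.026,0.015,
  0.012,0.018,0.467,-0.001,0.026,0.015,
```

Emit:
{"fn": "send_rows", "kwargs": {"deltas": [0.01,0.02,0.45,0,0,0,60,0.01,0.02,0.48,0,0,0,60,0,0,0,0,0,0,60]}}

```text
time: 13.18
tcp_pos: [0.4766, 0.1424, 0.0083]
orientation: [3.139, 0.038, -0.004]
force: [-0.6, -0.2, 0.5]
grip_width: 0.0511
```

Run:
```python
from h import *
plan((.4748,.1476,.006,.029))
```

```text
t 13.18 pos [0.4766 0.1424 0.0083] yaw 0.024 tilt [-0.0022 -0.0022] q5,7 [-0.42  0.93  0.05  2.08 -0.31  0.14 -0.06] F [-0.6 -0.2  0.5] Tz [-0.01 -0.03 -0.02] w 0.0511
-> (0.4748, 0.1476, 0.006, 0.029) N 1
  -0.028,-0.088,0.038,0.02,0.022,-0.044,
```

Emit:
{"fn": "send_rows", "kwargs": {"deltas": [-0.02,-0.07,0.03,0,0,0,60,0,0,0,0,0,0,60,0,0,0,0,0,0,60]}}

```text
time: 13.55
tcp_pos: [0.476, 0.1494, 0.0083]
orientation: [-3.141, -0.044, -0.002]
force: [-0.3, 0.5, 0.5]
grip_width: 0.0513
```

Run:
```python
from h import *
plan((.4748,.1476,.006,.029))
```

```text
t 13.55 pos [0.476  0.1494 0.0083] yaw 0.028 tilt [0.0013 0.0005] q5,7 [-0.43  0.93  0.05  2.08 -0.31  0.13 -0.06] F [-0.3  0.5  0.5] Tz [-0.02 -0.02  0.01] w 0.0513
-> (0.4748, 0.1476, 0.006, 0.029) N 1
  -0.02,0.029,0.038,-0.004,-0.013,-0.009,
```

Settled to 2 mm. Trim and close.

Emit:
{"fn": "send_rows", "kwargs": {"deltas": [-0.02,0.02,0.03,0,0,0,60,0,0,0,0,0,0,25,0,0,0,0,0,0,25,0,0,0,0,0,0,20,0,0,0,0,0,0,20], "squeeze": 50}}

```text
time: 14.18
tcp_pos: [0.4744, 0.1478, 0.0059]
orientation: [-3.141, -0.043, -0.0]
force: [0.2, 0.3, 5.2]
grip_width: 0.0265
```

Run:
```python
from h import *
show()
```

```text
t 14.18 pos [0.4744 0.1478 0.0059] yaw 0.028 tilt [0.0002 0.    ] q5,7 [-0.42  0.94  0.05  2.09 -0.31  0.12 -0.06] F [0.2 0.3 5.2] Tz [-0.12  0.16 -0.04] w 0.0265
```

Emit:
{"fn": "send_rows", "kwargs": {"deltas": [0,0,-0.3,0,0,0,20,0,0,-0.8,0,0,0,20,0,0,-0.8,0,0,0,20,0,0,0,0,0,0,20]}}

```text
time: 14.68
tcp_pos: [0.4765, 0.1486, 0.1233]
orientation: [-3.139, -0.044, -0.011]
force: [0.1, 0.5, -0.2]
grip_width: 0.0268
```

Run:
```python
from h import *
plan((.5405,-.2521,.11,-1.433))
```

```text
t 14.68 pos [0.4765 0.1486 0.1233] yaw 0.028 tilt [0.0069 0.0025] q5,7 [-0.49  0.71  0.16  2.06 -0.28  0.38 -0.08] F [ 0.1  0.5 -0.2] Tz [ 0.02 -0.02 -0.01] w 0.0268
-> (0.5405, -0.2521, 0.11, -1.433) N 15
  0.059,0.447,0.014,-0.004,-0.003,0.93,
  0.102,0.439,0.014,-0.004,-0.003,0.93,
  0.144,0.427,0.015,-0.004,-0.003,0.93,
  0.185,0.411,0.015,-0.004,-0.003,0.93,
  0.224,0.391,0.015,-0.004,-0.003,0.93,
  0.261,0.368,0.015,-0.004,-0.003,0.93,
  0.296,0.34,0.015,-0.004,-0.003,0.93,
  0.327,0.31,0.015,-0.004,-0.003,0.93,
  0.356,0.277,0.015,-0.004,-0.003,0.93,
  0.381,0.241,0.015,-0.004,-0.003,0.93,
  0.403,0.203,0.015,-0.004,-0.003,0.93,
  0.421,0.163,0.015,-0.004,-0.003,0.93,
  0.434,0.121,0.015,-0.004,-0.003,0.93,
  0.444,0.078,0.015,-0.004,-0.003,0.93,
  0.45,0.035,0.015,-0.004,-0.003,0.93,
```

Emit:
{"fn": "send_rows", "kwargs": {"deltas": [0.06,0.45,0,0,0,0.93,20,0.1,0.44,0,0,0,0.93,20,0.14,0.43,0,0,0,0.93,20,0.19,0.41,0,0,0,0.93,20,0.22,0.39,0,0,0,0.93,20,0.26,0.37,0,0,0,0.93,20,0.3,0.34,0,0,0,0.93,20,0.33,0.31,0,0,0,0.93,20,0.36,0.28,0,0,0,0.93,20,0.38,0.24,0,0,0,0.93,20]}}

```text
time: 15.92
tcp_pos: [0.5167, -0.1207, 0.1192]
orientation: [2.794, -1.437, -0.002]
force: [0.2, -0.2, -0.4]
grip_width: 0.0264
```

Emit:
{"fn": "send_rows", "kwargs": {"deltas": [0.4,0.2,0.05,0,0,0.93,20,0.42,0.16,0.05,0,0,0.93,20,0.43,0.12,0.05,0,0,0.93,20,0.44,0.08,0,0,0,0.93,20,0.45,0.04,0,0,0,0.93,20,0,0,0,0,0,0,20,0,0,0,0,0,0,20]}}

```text
time: 16.8
tcp_pos: [0.5378, -0.2521, 0.1101]
orientation: [-2.369, 2.063, 0.003]
force: [0.8, 0.4, 0.3]
grip_width: 0.0267
```

Run:
```python
from h import *
plan((.5405,-.2521,.06,-1.433))
look("m1");pair("m1",(80,180),(325,175))
```

```text
t 16.8 pos [ 0.5378 -0.2521  0.1101] yaw -1.433 tilt [-0.0009  0.0016] q5,7 [ 0.1   0.87  0.47  1.78 -0.62  0.65 -0.49] F [0.8 0.4 0.3] Tz [ 0.01 -0.04  0.  ] w 0.0267
-> (0.5405, -0.2521, 0.06, -1.433) N 2
  0.004,-0.023,0.418,0.003,0.008,0,
  0.003,-0.023,0.418,0.003,0.008,0,
scene [ 0.475   0.3316 -1.5257] [338. 198.] 0.67
scene [ 0.4907 -0.276   0.1871] [131. 221.] 0.64
scene [ 0.5448  0.3342 -1.5447] [343. 217.] 0.67
scene [0.5465 0.1479 1.5353] [279. 224.] 0.71
scene [0.6113 0.3373 1.5181] [349. 237.] 0.68
scene [0.6125 0.1518 1.5411] [283. 244.] 0.73
scene [0.8804 0.4033 0.9082] [393. 325.] 0.17
top [ 0.6309 -0.3113  0.6373] [390. 193.] 0.29
top [ 0.6252 -0.0595 -1.4552] [322. 192.] 0.9
top [0.6126 0.3372 1.5223] [212. 192.] 0.86
top [0.6135 0.154  1.5397] [263. 194.] 0.87
top [ 0.6023 -0.2733  0.0857] [380. 200.] 0.41
top [0.5479 0.1508 1.5396] [263. 212.] 0.88
top [ 0.5456  0.3378 -1.5431] [211. 211.] 0.84
top [ 0.4773  0.3372 -1.5384] [210. 230.] 0.86
```

View pics/m1_p.png

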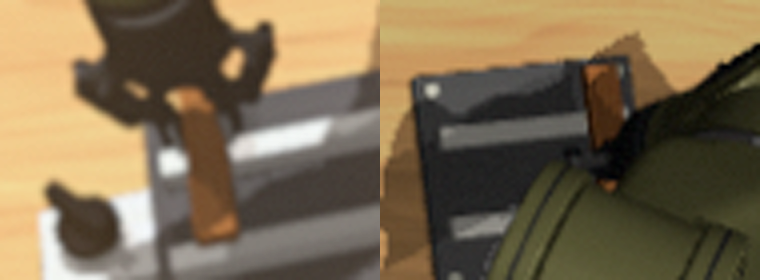

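Emit:
{"fn": "send_rows", "kwargs": {"deltas": [0,-0.02,0.4,0,0,0,20,0,-0.02,0.4,0,0,0,20,0,0,0.15,0,0,0,20,0,0,0,0,0,0,20,0,0,0,0,0,0,20]}}

```text
time: 17.52
tcp_pos: [0.5409, -0.2527, 0.0545]
orientation: [-2.369, 2.063, -0.002]
force: [0.3, -0.8, -1.4]
grip_width: 0.0267
```

Run:
```python
from h import *
plan((.5405,-.2521,.0425,-1.433))
```

```text
t 17.52 pos [ 0.5409 -0.2527  0.0545] yaw -1.433 tilt [ 0.0011 -0.0006] q5,7 [ 0.14  0.95  0.41  1.79 -0.67  0.54 -0.45] F [ 0.3 -0.8 -1.4] Tz [-0.02  0.05 -0.  ] w 0.0267
-> (0.5405, -0.2521, 0.0425, -1.433) N 1
  -0.012,0.005,0.2,-0.01,-0.007,0.001,
```

Emit:
{"fn": "send_rows", "kwargs": {"deltas": [-0.01,0,0.12,0,0,0,20,0,0,0.08,0,0,0,20,0,0,0,0,0,0,20,0,0,0,0,0,0,20]}}

```text
time: 18.02
tcp_pos: [0.5404, -0.2518, 0.042]
orientation: [-2.369, 2.063, -0.0]
force: [-1.0, 0.7, 5.2]
grip_width: 0.0267
```

Run:
```python
from h import *
show()
```

```text
t 18.02 pos [ 0.5404 -0.2518  0.042 ] yaw -1.433 tilt [0.0004 0.0004] q5,7 [ 0.14  0.97  0.39  1.8  -0.68  0.52 -0.44] F [-1.   0.7  5.2] Tz [0.23 0.15 0.07] w 0.0267
```

Emit:
{"fn": "send_rows", "kwargs": {"deltas": [0,0,0,0,0,0,50,0,0,0,0,0,0,50,0,0,0,0,0,0,50,0,0,-0.3,0,0,0,50,0,0,-0.6,0,0,0,50,0,0,-0.6,0,0,0,50,0,0,0,0,0,0,50]}}

```text
time: 18.9
tcp_pos: [0.5421, -0.2535, 0.1355]
orientation: [-2.368, 2.063, -0.011]
force: [-0.4, -0.1, -1.2]
grip_width: 0.0427
```

Run:
```python
from h import *
plan((.5472,.1492,.10,-.035))
```

```text
t 18.9 pos [ 0.5421 -0.2535  0.1355] yaw -1.433 tilt [ 0.0059 -0.0035] q5,7 [ 0.08  0.84  0.51  1.76 -0.6   0.69 -0.51] F [-0.4 -0.1 -1.2] Tz [ 0.01  0.03 -0.01] w 0.0427
-> (0.5472, 0.1492, 0.1, -0.035) N 14
  -0.474,-0.071,0.041,-0.001,-0.005,-0.954,
  -0.465,-0.118,0.041,-0.001,-0.005,-0.954,
  -0.451,-0.164,0.041,-0.001,-0.005,-0.954,
  -0.432,-0.208,0.041,-0.001,-0.005,-0.954,
  -0.409,-0.25,0.042,-0.001,-0.005,-0.954,
  -0.382,-0.29,0.042,-0.001,-0.005,-0.954,
  -0.351,-0.326,0.042,-0.001,-0.005,-0.954,
  -0.317,-0.36,0.042,-0.001,-0.005,-0.954,
  -0.279,-0.39,0.042,-0.001,-0.005,-0.954,
  -0.239,-0.416,0.042,-0.001,-0.005,-0.954,
  -0.196,-0.437,0.042,-0.001,-0.005,-0.954,
  -0.152,-0.455,0.042,-0.001,-0.005,-0.954,
  -0.106,-0.468,0.042,-0.001,-0.005,-0.954,
  -0.059,-0.476,0.042,-0.001,-0.005,-0.954,
```

Emit:
{"fn": "send_rows", "kwargs": {"deltas": [-0.47,-0.07,0,0,0,-0.95,60,-0.47,-0.12,0,0,0,-0.95,60,-0.45,-0.16,0,0,0,-0.95,60,-0.43,-0.21,0,0,0,-0.95,60,-0.41,-0.25,0,0,0,-0.95,60,-0.38,-0.29,0,0,0,-0.95,60,-0.35,-0.33,0,0,0,-0.95,60,-0.32,-0.36,0,0,0,-0.95,60,-0.28,-0.39,0,0,0,-0.95,60,-0.24,-0.42,0,0,0,-0.95,60]}}

```text
time: 20.15
tcp_pos: [0.5439, 0.037, 0.1316]
orientation: [3.067, -0.678, -0.001]
force: [-0.5, 0.5, 0.0]
grip_width: 0.051
```

Run:
```python
from h import *
look("m2");pair("m2",(80,180),(325,175))
# placed slat
for n in("scene","top"):
    f=cv2.imread(f"pics/m2_{n}.png")[:,:,::-1];print([ (n,o[0],o[2]) for o in slats(n,f,.040,.056) if o[0][1]<-.1])
plan((.5472,.1492,.06,-.035))
```

```text
scene [ 0.4749  0.3324 -1.5252] [339. 198.] 0.68
scene [ 0.5119 -0.2597  0.1378] [136. 227.] 0.88
scene [ 0.545   0.3346 -1.5474] [344. 218.] 0.69
scene [0.5466 0.1469 1.5319] [279. 224.] 0.73
scene [0.6113 0.337  1.5201] [349. 237.] 0.69
scene [0.6124 0.1517 1.5413] [283. 244.] 0.74
scene [0.8802 0.4029 0.9139] [393. 325.] 0.18
top [0.6126 0.3372 1.5223] [212. 192.] 0.86
top [0.6134 0.1538 1.5384] [263. 194.] 0.87
top [ 0.5419 -0.2606  0.1366] [377. 217.] 0.96
top [0.548  0.1507 1.5394] [263. 212.] 0.88
top [ 0.5456  0.3378 -1.5431] [211. 211.] 0.84
top [ 0.4773  0.3369 -1.5389] [210. 230.] 0.86
top [0.3716 0.1958 0.1573] [249. 261.] 1.21
[('scene', array([ 0.5348, -0.2511,  0.1378]), np.float64(0.8319928360945136))]
[('top', array([ 0.5389, -0.2498,  0.1366]), np.float64(0.9077701734854215))]
t 20.25 pos [0.5439 0.0408 0.1314] yaw -0.431 tilt [-0.0011  0.0033] q5,7 [-0.32  0.75  0.27  1.91 -0.38  0.53 -0.21] F [-0.6 -0.4  0. ] Tz [ 0.08 -0.06  0.01] w 0.0511
-> (0.5472, 0.1492, 0.06, -0.035) N 4
  -0.176,-0.415,0.299,-0.007,0.004,-0.945,
  -0.134,-0.431,0.298,-0.007,0.004,-0.945,
  -0.091,-0.442,0.298,-0.007,0.004,-0.945,
  -0.047,-0.449,0.298,-0.007,0.004,-0.945,
```

View pics/m2_p.png

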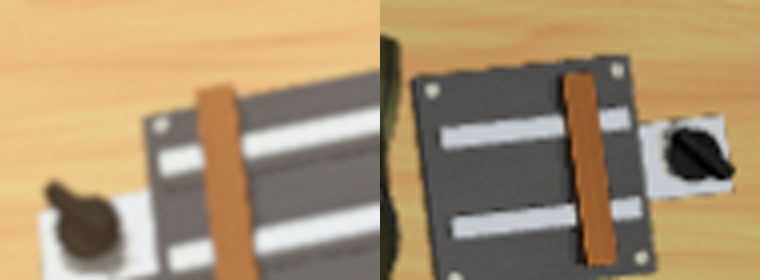

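Emit:
{"fn": "send_rows", "kwargs": {"deltas": [-0.18,-0.42,0.3,0,0,-0.95,60,-0.13,-0.43,0.3,0,0,-0.95,60,-0.09,-0.44,0.3,0,0,-0.95,60,-0.05,-0.45,0.3,0,0,-0.95,60,0,0,0,0,0,0,60,0,0,0,0,0,0,60]}}

```text
time: 21.0
tcp_pos: [0.5483, 0.1439, 0.0595]
orientation: [3.14, -0.063, -0.0]
force: [-0.2, -0.2, -0.3]
grip_width: 0.0512
```

Run:
```python
from h import *
plan((.5472,.1492,.007,-.035))
```

```text
t 21.0 pos [0.5483 0.1439 0.0595] yaw -0.04 tilt [-0.     -0.0011] q5,7 [-0.43  0.88  0.16  1.88 -0.3   0.41 -0.09] F [-0.2 -0.2 -0.3] Tz [ 0.06 -0.    0.01] w 0.0512
-> (0.5472, 0.1492, 0.007, -0.035) N 2
  -0.011,-0.044,0.437,0.005,0,-0.026,
  -0.011,-0.044,0.437,0.005,0,-0.026,
```

Emit:
{"fn": "send_rows", "kwargs": {"deltas": [-0.01,-0.04,0.43,0,0,0,60,-0.01,-0.04,0.43,0,0,0,60,0,0,0,0,0,0,60,0,0,0,0,0,0,60]}}

```text
time: 21.5
tcp_pos: [0.5481, 0.1484, 0.0091]
orientation: [3.141, -0.065, 0.003]
force: [0.1, -0.4, -0.2]
grip_width: 0.0512
```

Run:
```python
from h import *
plan((.5472,.1492,.007,-.035))
```

```text
t 21.5 pos [0.5481 0.1484 0.0091] yaw -0.042 tilt [ 0.0016 -0.0004] q5,7 [-0.42  0.97  0.12  1.88 -0.32  0.31 -0.08] F [ 0.1 -0.4 -0.2] Tz [-0.01 -0.05  0.01] w 0.0512
-> (0.5472, 0.1492, 0.007, -0.035) N 1
  -0.016,-0.012,0.036,0.004,-0.016,-0.063,
```

Emit:
{"fn": "send_rows", "kwargs": {"deltas": [-0.015,-0.01,0.03,0,0,-0.06,60,0,0,0,0,0,0,25,0,0,0,0,0,0,25,0,0,0,0,0,0,20,0,0,0,0,0,0,20]}}

```text
time: 22.12
tcp_pos: [0.5469, 0.1501, 0.0071]
orientation: [-3.141, 0.053, -0.002]
force: [0.1, -0.7, 5.8]
grip_width: 0.0269
```

Run:
```python
from h import *
show()
```

```text
t 22.12 pos [0.5469 0.1501 0.0071] yaw -0.034 tilt [0.0012 0.0004] q5,7 [-0.42  0.97  0.12  1.88 -0.32  0.31 -0.08] F [ 0.1 -0.7  5.8] Tz [-0.04  0.08  0.01] w 0.0269
```

Emit:
{"fn": "send_rows", "kwargs": {"deltas": [0,0,-0.3,0,0,0,20,0,0,-0.8,0,0,0,20,0,0,-0.8,0,0,0,20,0,0,0,0,0,0,20]}}

```text
time: 22.62
tcp_pos: [0.5491, 0.1505, 0.1247]
orientation: [-3.139, 0.054, -0.013]
force: [-0.1, 0.3, -0.3]
grip_width: 0.0261
```

Run:
```python
from h import *
plan((.5315,-.1729,.12,-1.433))
```

```text
t 22.62 pos [0.5491 0.1505 0.1247] yaw -0.034 tilt [0.008  0.0022] q5,7 [-0.47  0.78  0.21  1.85 -0.29  0.54 -0.11] F [-0.1  0.3 -0.3] Tz [-0.01 -0.05  0.03] w 0.0261
-> (0.5315, -0.1729, 0.12, -1.433) N 14
  -0.008,0.386,0.005,-0.005,-0.003,0.954,
  0.031,0.384,0.005,-0.005,-0.003,0.954,
  0.069,0.379,0.005,-0.005,-0.003,0.954,
  0.106,0.371,0.005,-0.005,-0.003,0.954,
  0.143,0.358,0.005,-0.005,-0.003,0.954,
  0.178,0.342,0.005,-0.005,-0.003,0.954,
  0.211,0.323,0.006,-0.005,-0.003,0.954,
  0.242,0.3,0.006,-0.005,-0.003,0.954,
  0.271,0.274,0.006,-0.005,-0.003,0.954,
  0.297,0.246,0.006,-0.005,-0.003,0.954,
  0.32,0.215,0.006,-0.005,-0.003,0.954,
  0.34,0.182,0.006,-0.005,-0.003,0.954,
  0.356,0.147,0.006,-0.005,-0.003,0.954,
  0.369,0.111,0.006,-0.005,-0.003,0.954,
```

Emit:
{"fn": "send_rows", "kwargs": {"deltas": [0,0.39,0,0,0,0.95,20,0.03,0.38,0,0,0,0.95,20,0.07,0.38,0,0,0,0.95,20,0.11,0.37,0,0,0,0.95,20,0.14,0.36,0,0,0,0.95,20,0.18,0.34,0,0,0,0.95,20,0.21,0.32,0,0,0,0.95,20,0.24,0.3,0,0,0,0.95,20,0.27,0.27,0,0,0,0.95,20,0.3,0.25,0,0,0,0.95,20]}}

```text
time: 23.88
tcp_pos: [0.535, -0.0824, 0.1203]
orientation: [-2.73, 1.554, -0.0]
force: [0.4, 0.3, -0.7]
grip_width: 0.0266
```

Emit:
{"fn": "send_rows", "kwargs": {"deltas": [0.32,0.21,0.05,0,0,0.95,20,0.34,0.18,0.1,0,0,0.95,20,0.36,0.15,0.2,0,0,0.95,20,0.37,0.11,0.3,0,0,0.95,20,0,0,0.2,0,0,0,20,0,0,0,0,0,0,20,0,0,0,0,0,0,20]}}

```text
time: 24.75
tcp_pos: [0.5312, -0.1722, 0.0694]
orientation: [-2.377, 2.053, 0.001]
force: [-0.7, 0.9, -0.7]
grip_width: 0.0263
```

Run:
```python
from h import *
plan((.5315,-.1729,.0555,-1.433),(.5315,-.1729,.0435,-1.433))
```

```text
t 24.75 pos [ 0.5312 -0.1722  0.0694] yaw -1.425 tilt [0.0003 0.0011] q5,7 [ 0.    0.9   0.4   1.91 -0.72  0.49 -0.51] F [-0.7  0.9 -0.7] Tz [-0.06  0.01  0.01] w 0.0263
-> (0.5315, -0.1729, 0.0555, -1.433) N 1
  0.012,-0.003,0.232,-0.005,0.01,0.077,
-> (0.5315, -0.1729, 0.0435, -1.433) N 1
  0,0,0.2,0,0,0,
```

Emit:
{"fn": "send_rows", "kwargs": {"deltas": [0.01,0,0.23,0,0,0.08,20,0,0,0.1,0,0,0,20,0,0,0.08,0,0,0,20,0,0,0,0,0,0,20,0,0,0,0,0,0,20]}}

```text
time: 25.38
tcp_pos: [0.531, -0.1742, 0.0448]
orientation: [-2.367, 2.066, -0.0]
force: [-0.1, -0.1, -0.6]
grip_width: 0.0268
```

Run:
```python
from h import *
plan((.5315,-.1729,.0435,-1.433))
```

```text
t 25.38 pos [ 0.531  -0.1742  0.0448] yaw -1.435 tilt [ 0.0002 -0.0001] q5,7 [ 0.03  0.93  0.37  1.91 -0.74  0.44 -0.49] F [-0.1 -0.1 -0.6] Tz [-0.01  0.02  0.01] w 0.0268
-> (0.5315, -0.1729, 0.0435, -1.433) N 1
  -0.02,-0.011,0.021,-0.002,-0.001,-0.021,
```

Emit:
{"fn": "send_rows", "kwargs": {"deltas": [-0.015,-0.01,0.03,0,0,0,20,0,0,0,0,0,0,20,0,0,0,0,0,0,20]}}

```text
time: 25.75
tcp_pos: [0.5316, -0.1732, 0.0431]
orientation: [-2.367, 2.066, -0.001]
force: [-0.6, -0.4, 1.9]
grip_width: 0.0268
```

Run:
```python
from h import *
show()
```

```text
t 25.75 pos [ 0.5316 -0.1732  0.0431] yaw -1.435 tilt [ 0.0006 -0.0003] q5,7 [ 0.02  0.93  0.36  1.91 -0.75  0.44 -0.49] F [-0.6 -0.4  1.9] Tz [-0.08  0.02 -0.01] w 0.0268
```

Emit:
{"fn": "send_rows", "kwargs": {"deltas": [0,0,0,0,0,0,50,0,0,0,0,0,0,50,0,0,0,0,0,0,50,0,0,-0.3,0,0,0,50,0,0,-0.6,0,0,0,50,0,0,-0.6,0,0,0,50,0,0,0,0,0,0,50]}}

```text
time: 26.62
tcp_pos: [0.5332, -0.1742, 0.1364]
orientation: [-2.365, 2.065, -0.009]
force: [-0.6, -0.5, -0.4]
grip_width: 0.0427
```

Run:
```python
from h import *
plan((.6125,.1528,.13,-.03))
```

```text
t 26.62 pos [ 0.5332 -0.1742  0.1364] yaw -1.435 tilt [ 0.0059 -0.0024] q5,7 [-0.06  0.8   0.51  1.88 -0.65  0.63 -0.57] F [-0.6 -0.5 -0.4] Tz [-0.02  0.01  0.04] w 0.0427
-> (0.6125, 0.1528, 0.13, -0.03) N 15
  -0.348,-0.136,0.007,-0.002,-0.004,-0.895,
  -0.334,-0.168,0.007,-0.002,-0.004,-0.895,
  -0.317,-0.199,0.007,-0.002,-0.004,-0.895,
  -0.297,-0.228,0.007,-0.002,-0.004,-0.895,
  -0.274,-0.254,0.007,-0.002,-0.004,-0.895,
  -0.249,-0.279,0.007,-0.002,-0.004,-0.895,
  -0.222,-0.301,0.007,-0.002,-0.004,-0.895,
  -0.193,-0.32,0.007,-0.002,-0.004,-0.895,
  -0.162,-0.337,0.007,-0.002,-0.004,-0.895,
  -0.13,-0.351,0.007,-0.002,-0.004,-0.895,
  -0.096,-0.361,0.007,-0.002,-0.004,-0.895,
  -0.062,-0.369,0.007,-0.002,-0.004,-0.895,
  -0.027,-0.373,0.007,-0.002,-0.004,-0.895,
  0.008,-0.374,0.007,-0.002,-0.004,-0.895,
  0.043,-0.371,0.007,-0.002,-0.004,-0.895,
```

Emit:
{"fn": "send_rows", "kwargs": {"deltas": [-0.35,-0.14,0,0,0,-0.9,60,-0.33,-0.17,0,0,0,-0.9,60,-0.32,-0.2,0,0,0,-0.9,60,-0.3,-0.23,0,0,0,-0.9,60,-0.27,-0.25,0,0,0,-0.9,60,-0.25,-0.28,0,0,0,-0.9,60,-0.22,-0.3,0,0,0,-0.9,60,-0.19,-0.32,0,0,0,-0.9,60,-0.16,-0.34,0,0,0,-0.9,60,-0.13,-0.35,0,0,0,-0.9,60]}}

```text
time: 27.88
tcp_pos: [0.5846, 0.0465, 0.1329]
orientation: [-3.049, 0.757, -0.0]
force: [0.6, 0.7, 0.1]
grip_width: 0.0513
```

Emit:
{"fn": "send_rows", "kwargs": {"deltas": [-0.1,-0.36,0,0,0,-0.9,60,-0.06,-0.37,0,0,0,-0.9,60,-0.03,-0.37,0,0,0,-0.9,60,0,-0.37,0,0,0,-0.9,60,0.04,-0.37,0,0,0,-0.8,60,0,0,0,0,0,0,60]}}

```text
time: 28.62
tcp_pos: [0.6092, 0.1571, 0.1327]
orientation: [-3.139, 0.043, -0.0]
force: [0.8, -0.1, 0.0]
grip_width: 0.0511
```

Run:
```python
from h import *
look("m3");pair("m3",(80,180),(325,175))
for n in("scene","top"):
    f=cv2.imread(f"pics/m3_{n}.png")[:,:,::-1];print([ (n,o[0],o[2]) for o in slats(n,f,.040,.056) if o[0][1]<-.1])
plan((.6125,.1528,.05,-.03))
```

```text
scene [ 0.4751  0.3326 -1.5308] [339. 198.] 0.69
scene [ 0.5032 -0.179   0.1342] [164. 222.] 0.89
scene [ 0.5119 -0.2598  0.1375] [136. 227.] 0.87
scene [ 0.5448  0.3338 -1.5462] [343. 217.] 0.69
scene [0.6113 0.3368 1.5197] [349. 237.] 0.69
scene [0.6125 0.1521 1.5393] [283. 244.] 0.73
scene [0.8795 0.403  0.8763] [393. 325.] 0.17
top [0.6126 0.3373 1.5231] [212. 192.] 0.86
top [ 0.5417 -0.2605  0.1353] [377. 217.] 0.96
top [ 0.5314 -0.1798  0.1348] [355. 219.] 0.94
top [ 0.5456  0.3378 -1.5431] [211. 211.] 0.84
top [ 0.4772  0.3364 -1.5408] [211. 230.] 0.87
[('scene', array([ 0.5264, -0.1726,  0.1342]), np.float64(0.8369266638145235)), ('scene', array([ 0.5349, -0.2511,  0.1375]), np.float64(0.8250467750503014))]
[('top', array([ 0.5387, -0.2498,  0.1353]), np.float64(0.9100366529701428)), ('top', array([ 0.5286, -0.1712,  0.1348]), np.float64(0.8928142649749107))]
t 28.73 pos [0.6089 0.1532 0.1328] yaw -0.033 tilt [-0.0004 -0.001 ] q5,7 [-0.45  0.83  0.23  1.65 -0.27  0.69 -0.11] F [-0.3 -0.7 -0.1] Tz [-0.03 -0.01 -0.03] w 0.0514
-> (0.6125, 0.1528, 0.05, -0.03) N 2
  0.031,0.002,0.69,0.005,0.002,-0.012,
  0.031,0.002,0.69,0.005,0.002,-0.012,
```

View pics/m3_p.png

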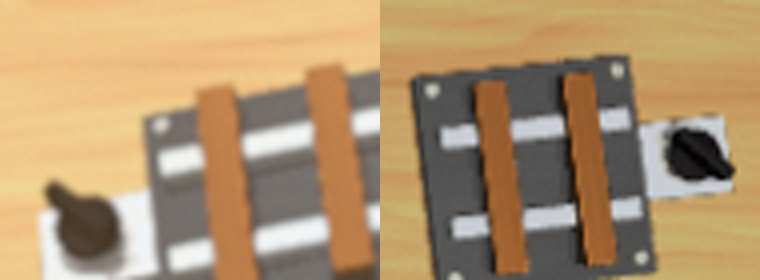

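Emit:
{"fn": "send_rows", "kwargs": {"deltas": [0.03,0,0.7,0,0,0,60,0.03,0,0.7,0,0,0,60,0,0,0.35,0,0,0,60,0,0,0.3,0,0,0,60,0,0,0,0,0,0,60,0,0,0,0,0,0,60]}}

```text
time: 29.48
tcp_pos: [0.6135, 0.1539, 0.011]
orientation: [-3.141, 0.05, -0.003]
force: [-0.4, 1.4, 0.9]
grip_width: 0.0512
```

Run:
```python
from h import *
plan((.6128,.1528,.007,-.03))
```

```text
t 29.48 pos [0.6135 0.1539 0.011 ] yaw -0.032 tilt [0.002  0.0004] q5,7 [-0.41  1.01  0.17  1.68 -0.31  0.48 -0.08] F [-0.4  1.4  0.9] Tz [-0.03 -0.02 -0.04] w 0.0512
-> (0.6128, 0.1528, 0.007, -0.03) N 1
  -0.012,0.019,0.067,-0.004,-0.019,-0.019,
```

Emit:
{"fn": "send_rows", "kwargs": {"deltas": [-0.01,0.02,0.065,0,0,0,60,0,0,0,0,0,0,25,0,0,0,0,0,0,25,0,0,0,0,0,0,20,0,0,0,0,0,0,20]}}

```text
time: 30.1
tcp_pos: [0.6124, 0.1527, 0.0066]
orientation: [-3.141, 0.05, -0.002]
force: [-0.2, -2.1, 6.2]
grip_width: 0.0269
```

Run:
```python
from h import *
show()
```

```text
t 30.1 pos [0.6124 0.1527 0.0066] yaw -0.032 tilt [0.001  0.0002] q5,7 [-0.41  1.02  0.16  1.68 -0.31  0.47 -0.08] F [-0.2 -2.1  6.2] Tz [-0.1   0.13  0.06] w 0.0269
```

Emit:
{"fn": "send_rows", "kwargs": {"deltas": [0,0,-0.3,0,0,0,20,0,0,-0.8,0,0,0,20,0,0,-0.8,0,0,0,20,0,0,0,0,0,0,20]}}

```text
time: 30.6
tcp_pos: [0.6151, 0.1531, 0.1248]
orientation: [-3.139, 0.05, -0.013]
force: [0.5, -1.5, -1.9]
grip_width: 0.0267
```

Run:
```python
from h import *
plan((.5771,-.2065,.12,.138))
```

```text
t 30.6 pos [0.6151 0.1531 0.1248] yaw -0.032 tilt [0.0086 0.0021] q5,7 [-0.44  0.84  0.23  1.65 -0.27  0.67 -0.1 ] F [ 0.5 -1.5 -1.9] Tz [-0.05 -0.02 -0.02] w 0.0267
-> (0.5771, -0.2065, 0.12, 0.138) N 8
  -0.055,0.751,0.008,-0.002,-0.01,-0.203,
  -0.071,0.75,0.008,-0.002,-0.01,-0.203,
  -0.087,0.748,0.008,-0.002,-0.01,-0.203,
  -0.103,0.746,0.009,-0.002,-0.01,-0.203,
  -0.119,0.744,0.009,-0.002,-0.01,-0.203,
  -0.134,0.741,0.009,-0.002,-0.01,-0.203,
  -0.15,0.738,0.009,-0.002,-0.01,-0.203,
  -0.166,0.735,0.01,-0.002,-0.01,-0.203,
```

Emit:
{"fn": "send_rows", "kwargs": {"deltas": [-0.06,0.75,0,0,0,-0.2,20,-0.07,0.75,0,0,0,-0.2,20,-0.09,0.75,0,0,0,-0.2,20,-0.1,0.75,0,0,0,-0.2,20,-0.12,0.74,0,0,0,-0.2,20,-0.13,0.74,0,0,0,-0.2,20,-0.15,0.74,0,0,0,-0.2,20,-0.17,0.74,0,0,0,-0.2,20,0,0,0.4,0,0,0,20,0,0,0,0,0,0,20]}}

```text
time: 31.85
tcp_pos: [0.5712, -0.2066, 0.094]
orientation: [-3.132, -0.212, 0.008]
force: [0.5, 1.1, -0.0]
grip_width: 0.027
```

Run:
```python
from h import *
plan((.5771,-.2065,.07,.138))
```

```text
t 31.85 pos [ 0.5712 -0.2066  0.094 ] yaw 0.135 tilt [-0.005   0.0023] q5,7 [ 0.23  0.85  0.08  1.73 -0.11  0.57  0.51] F [ 0.5  1.1 -0. ] Tz [0.05 0.04 0.  ] w 0.027
-> (0.5771, -0.2065, 0.07, 0.138) N 1
  0.099,0.012,0.4,-0.028,0.044,-0.029,
```

Emit:
{"fn": "send_rows", "kwargs": {"deltas": [0.09,0.01,0.4,0,0,-0.03,20,0,0,0,0,0,0,20,0,0,0,0,0,0,20]}}

```text
time: 32.22
tcp_pos: [0.5791, -0.2064, 0.0727]
orientation: [-3.134, -0.22, -0.001]
force: [-0.6, 0.3, -0.4]
grip_width: 0.0267
```

Run:
```python
from h import *
plan((.5771,-.2065,.0585,.138))
```

```text
t 32.23 pos [ 0.5791 -0.2064  0.0727] yaw 0.14 tilt [0.0003 0.0002] q5,7 [ 0.23  0.89  0.08  1.72 -0.12  0.53  0.51] F [-0.6  0.3 -0.4] Tz [ 0.   -0.01 -0.02] w 0.0267
-> (0.5771, -0.2065, 0.0585, 0.138) N 1
  -0.033,-0.003,0.237,-0.001,-0.003,0.018,
```

Emit:
{"fn": "send_rows", "kwargs": {"deltas": [-0.03,0,0.12,0,0,0.02,20,0,0,0.08,0,0,0,20,0,0,0.04,0,0,0,20,0,0,0,0,0,0,20,0,0,0,0,0,0,20]}}

```text
time: 32.85
tcp_pos: [0.5767, -0.2073, 0.0586]
orientation: [-3.134, -0.214, 0.001]
force: [-3.1, 2.4, 8.3]
grip_width: 0.027
```

Run:
```python
from h import *
plan((.5771,-.2065,.0585,.138))
```

```text
t 32.85 pos [ 0.5767 -0.2073  0.0586] yaw 0.137 tilt [-0.0005  0.0003] q5,7 [ 0.23  0.91  0.07  1.73 -0.12  0.51  0.51] F [-3.1  2.4  8.3] Tz [ 0.26  0.52 -0.02] w 0.027
-> (0.5771, -0.2065, 0.0585, 0.138) N 1
  0.009,-0.012,0.001,-0.004,0.004,-0.014,
```

Emit:
{"fn": "send_rows", "kwargs": {"deltas": [0,0,-0.01,0,0,0,20,0,0,0,0,0,0,50,0,0,0,0,0,0,50,0,0,0,0,0,0,50,0,0,-0.3,0,0,0,50,0,0,-0.6,0,0,0,50,0,0,-0.6,0,0,0,50,0,0,0,0,0,0,50]}}

```text
time: 33.85
tcp_pos: [0.5795, -0.2084, 0.1523]
orientation: [3.131, 0.214, 0.011]
force: [0.1, 1.2, 0.4]
grip_width: 0.0423
```

Run:
```python
from h import *
plan((.5,-.0,.15,.037),(.4762,.335,.13,.037))
```

```text
t 33.85 pos [ 0.5795 -0.2084  0.1523] yaw 0.136 tilt [ 0.0073 -0.0024] q5,7 [ 0.22  0.77  0.1   1.68 -0.11  0.68  0.51] F [0.1 1.2 0.4] Tz [-0.05 -0.05 -0.01] w 0.0423
-> (0.5, -0.0, 0.15, 0.037) N 5
  -0.168,-0.724,0.004,0.006,-0.014,0.19,
  -0.182,-0.721,0.005,0.006,-0.014,0.19,
  -0.197,-0.717,0.006,0.006,-0.014,0.19,
  -0.211,-0.713,0.006,0.006,-0.014,0.19,
  -0.225,-0.709,0.007,0.006,-0.014,0.19,
-> (0.4762, 0.335, 0.13, 0.037) N 7
  -0.027,-0.799,0.048,0,0,0,
  -0.027,-0.799,0.048,0,0,0,
  -0.027,-0.799,0.048,0,0,0,
  -0.027,-0.799,0.048,0,0,0,
  -0.027,-0.799,0.048,0,0,0,
  -0.027,-0.799,0.048,0,0,0,
  -0.027,-0.799,0.048,0,0,0,
```

Emit:
{"fn": "send_rows", "kwargs": {"deltas": [-0.17,-0.72,0,0,0,0.19,60,-0.18,-0.72,0,0,0,0.19,60,-0.2,-0.72,0,0,0,0.19,60,-0.21,-0.71,0,0,0,0.19,60,-0.23,-0.71,0,0,0,0.19,60,-0.03,-0.8,0,0,0,0,60,-0.03,-0.8,0,0,0,0,60,-0.03,-0.8,0,0,0,0,60,-0.03,-0.8,0.1,0,0,0,60,-0.03,-0.8,0.1,0,0,0,60]}}

```text
time: 35.1
tcp_pos: [0.4788, 0.2418, 0.1361]
orientation: [-3.141, -0.059, 0.0]
force: [1.2, 0.3, -0.3]
grip_width: 0.0508
```

Emit:
{"fn": "send_rows", "kwargs": {"deltas": [-0.03,-0.8,0.1,0,0,0,60,-0.03,-0.8,0.1,0,0,0,60,0,0,0,0,0,0,60]}}

```text
time: 35.48
tcp_pos: [0.4697, 0.3418, 0.1233]
orientation: [-3.138, -0.071, 0.002]
force: [0.3, -0.3, -0.3]
grip_width: 0.0516
```

Run:
```python
from h import *
look("m4");pair("m4",(80,180),(325,175))
for n in("scene","top"):
    f=cv2.imread(f"pics/m4_{n}.png")[:,:,::-1];print([ (n,o[0],o[2]) for o in slats(n,f,.040,.056) if o[0][1]<-.1])
plan((.4762,.335,.05,.037))
```

```text
scene [ 0.475   0.3349 -1.527 ] [339. 198.] 0.68
scene [ 0.5206 -0.2194 -1.2021] [150. 228.] 2.08
scene [ 0.5445  0.3377 -1.5502] [345. 217.] 0.64
scene [0.611  0.3362 1.5104] [348. 237.] 0.7
scene [0.8795 0.4031 0.8816] [393. 325.] 0.18
top [ 0.6256 -0.0593 -1.4566] [322. 192.] 0.99
top [0.6126 0.3373 1.5231] [212. 192.] 0.86
top [ 0.5467  0.3076 -1.558 ] [219. 211.] 0.54
top [ 0.4784  0.2942 -1.5379] [222. 230.] 0.44
[('scene', array([ 0.5435, -0.2119, -1.2021]), np.float64(1.9679560801680243))]
[]
t 35.58 pos [0.4715 0.3359 0.1239] yaw 0.038 tilt [-0.0006 -0.0009] q5,7 [-0.85  0.79  0.26  1.81 -0.34  0.58 -0.34] F [ 0.1 -1.1 -0.2] Tz [-0.02  0.   -0.04] w 0.0511
-> (0.4762, 0.335, 0.05, 0.037) N 2
  0.039,0.009,0.616,0.004,0.003,0.006,
  0.039,0.009,0.616,0.004,0.003,0.006,
```

View pics/m4_p.png

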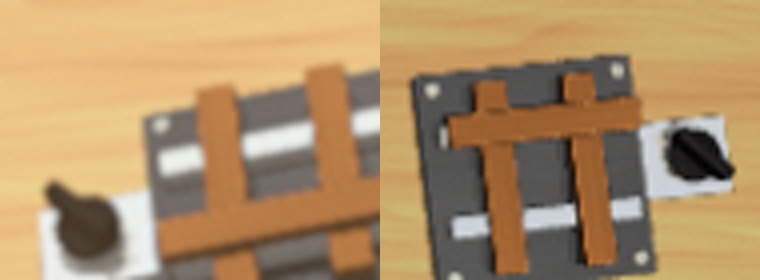

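Emit:
{"fn": "send_rows", "kwargs": {"deltas": [0.04,0.01,0.6,0,0,0,60,0.04,0.01,0.6,0,0,0,60,0,0,0.4,0,0,0,60,0,0,0.3,0,0,0,60,0,0,0,0,0,0,60,0,0,0,0,0,0,60]}}

```text
time: 36.33
tcp_pos: [0.4776, 0.335, 0.0111]
orientation: [-3.141, -0.058, -0.002]
force: [0.0, 0.2, 0.7]
grip_width: 0.0516
```

Run:
```python
from h import *
plan((.4762,.335,.007,.037))
```

```text
t 36.33 pos [0.4776 0.335  0.0111] yaw 0.037 tilt [0.0012 0.0006] q5,7 [-0.78  0.98  0.16  1.83 -0.39  0.36 -0.29] F [0.  0.2 0.7] Tz [ 0.02 -0.04  0.03] w 0.0516
-> (0.4762, 0.335, 0.007, 0.037) N 1
  -0.023,-0.002,0.068,-0.005,-0.012,-0.003,
```

Emit:
{"fn": "send_rows", "kwargs": {"deltas": [-0.02,0,0.065,0,0,0,60,0,0,0,0,0,0,25,0,0,0,0,0,0,25,0,0,0,0,0,0,20,0,0,0,0,0,0,20]}}

```text
time: 36.95
tcp_pos: [0.4759, 0.3353, 0.0069]
orientation: [-3.14, -0.059, -0.001]
force: [0.0, -0.4, 6.4]
grip_width: 0.0267
```

Run:
```python
from h import *
show()
```

```text
t 36.95 pos [0.4759 0.3353 0.0069] yaw 0.037 tilt [0.0006 0.0007] q5,7 [-0.78  0.98  0.16  1.84 -0.39  0.35 -0.29] F [ 0.  -0.4  6.4] Tz [-0.07  0.17 -0.02] w 0.0267
```

Emit:
{"fn": "send_rows", "kwargs": {"deltas": [0,0,-0.3,0,0,0,20,0,0,-0.8,0,0,0,20,0,0,-0.8,0,0,0,20,0,0,-0.3,0,0,0,20,0,0,0,0,0,0,20]}}

```text
time: 37.58
tcp_pos: [0.4765, 0.3356, 0.1404]
orientation: [-3.139, -0.059, -0.005]
force: [0.3, -0.4, -1.9]
grip_width: 0.0267
```

Run:
```python
from h import *
plan((.4979,-.2175,.13,.138))
```

```text
t 37.58 pos [0.4765 0.3356 0.1404] yaw 0.037 tilt [0.0031 0.0023] q5,7 [-0.85  0.77  0.27  1.8  -0.33  0.61 -0.34] F [ 0.3 -0.4 -1.9] Tz [0.02 0.04 0.02] w 0.0267
-> (0.4979, -0.2175, 0.13, 0.138) N 12
  0.001,0.769,0.013,-0.002,-0.003,-0.08,
  -0.006,0.769,0.013,-0.002,-0.003,-0.08,
  -0.012,0.769,0.013,-0.002,-0.003,-0.08,
  -0.018,0.769,0.013,-0.002,-0.003,-0.08,
  -0.025,0.768,0.013,-0.002,-0.003,-0.08,
  -0.031,0.768,0.013,-0.002,-0.003,-0.08,
  -0.038,0.768,0.014,-0.002,-0.003,-0.08,
  -0.044,0.768,0.014,-0.002,-0.003,-0.08,
  -0.051,0.767,0.014,-0.002,-0.003,-0.08,
  -0.057,0.767,0.014,-0.002,-0.003,-0.08,
  -0.063,0.766,0.014,-0.002,-0.003,-0.08,
  -0.07,0.766,0.014,-0.002,-0.003,-0.08,
```

Emit:
{"fn": "send_rows", "kwargs": {"deltas": [0,0.77,0,0,0,-0.08,20,0,0.77,0,0,0,-0.08,20,-0.01,0.77,0,0,0,-0.08,20,-0.02,0.77,0,0,0,-0.08,20,-0.02,0.77,0,0,0,-0.08,20,-0.03,0.77,0,0,0,-0.08,20,-0.04,0.77,0,0,0,-0.08,20,-0.04,0.77,0,0,0,-0.08,20,-0.05,0.77,0,0,0,-0.08,20,-0.06,0.77,0,0,0,-0.08,20]}}

```text
time: 38.83
tcp_pos: [0.4933, -0.1283, 0.1373]
orientation: [-3.135, -0.191, 0.003]
force: [0.1, 0.0, 0.0]
grip_width: 0.0267
```

Emit:
{"fn": "send_rows", "kwargs": {"deltas": [-0.06,0.77,0,0,0,-0.08,20,-0.07,0.77,0,0,0,-0.08,20,0,0,0.5,0,0,0,20,0,0,0.5,0,0,0,20,0,0,0,0,0,0,20,0,0,0,0,0,0,20]}}

```text
time: 39.58
tcp_pos: [0.498, -0.2196, 0.0785]
orientation: [-3.134, -0.217, 0.0]
force: [0.3, 0.0, -0.2]
grip_width: 0.0265
```

Run:
```python
from h import *
plan((.4979,-.2175,.059,.138))
```

```text
t 39.58 pos [ 0.498  -0.2196  0.0785] yaw 0.138 tilt [-0.0001  0.0001] q5,7 [ 0.3   0.82  0.05  1.94 -0.09  0.39  0.56] F [ 0.3  0.  -0.2] Tz [-0.   -0.05  0.02] w 0.0265
-> (0.4979, -0.2175, 0.059, 0.138) N 1
  0.004,-0.035,0.325,-0.001,0.001,-0.001,
```

Emit:
{"fn": "send_rows", "kwargs": {"deltas": [0,-0.035,0.15,0,0,0,20,0,0,0.1,0,0,0,20,0,0,0.04,0,0,0,20,0,0,0,0,0,0,20,0,0,0,0,0,0,20]}}

```text
time: 40.2
tcp_pos: [0.4978, -0.2177, 0.061]
orientation: [3.134, 0.216, 0.0]
force: [0.6, -0.7, -0.1]
grip_width: 0.0263
```

Run:
```python
from h import *
plan((.4979,-.2175,.0592,.138))
```

```text
t 40.2 pos [ 0.4978 -0.2177  0.061 ] yaw 0.138 tilt [ 0.0003 -0.0001] q5,7 [ 0.3   0.85  0.04  1.94 -0.09  0.35  0.56] F [ 0.6 -0.7 -0.1] Tz [-0.01 -0.06 -0.04] w 0.0263
-> (0.4979, -0.2175, 0.0592, 0.138) N 1
  0.003,-0.003,0.03,0.001,-0.002,-0.002,
```

Emit:
{"fn": "send_rows", "kwargs": {"deltas": [0,0,0.035,0,0,0,20,0,0,0,0,0,0,20,0,0,0,0,0,0,50,0,0,0,0,0,0,50,0,0,0,0,0,0,50,0,0,-0.3,0,0,0,50,0,0,-0.6,0,0,0,50,0,0,-0.6,0,0,0,50,0,0,0,0,0,0,50]}}

```text
time: 41.32
tcp_pos: [0.4996, -0.2186, 0.1524]
orientation: [3.131, 0.216, 0.01]
force: [0.5, -0.7, -0.4]
grip_width: 0.0428
```

Run:
```python
from h import *
plan((.5455,.2,.14,.027))
```

```text
t 41.33 pos [ 0.4996 -0.2186  0.1524] yaw 0.137 tilt [ 0.0065 -0.0025] q5,7 [ 0.29  0.7   0.07  1.9  -0.08  0.54  0.55] F [ 0.5 -0.7 -0.4] Tz [ 0.01 -0.    0.07] w 0.0428
-> (0.5455, 0.2, 0.14, 0.027) N 9
  0.19,-0.756,0.022,0.003,-0.007,0.117,
  0.181,-0.759,0.022,0.003,-0.007,0.117,
  0.172,-0.761,0.022,0.003,-0.007,0.117,
  0.162,-0.763,0.022,0.003,-0.007,0.117,
  0.153,-0.765,0.022,0.003,-0.007,0.117,
  0.144,-0.767,0.022,0.003,-0.007,0.117,
  0.134,-0.768,0.022,0.003,-0.007,0.117,
  0.125,-0.77,0.023,0.003,-0.007,0.117,
  0.115,-0.771,0.023,0.003,-0.007,0.117,
```

Emit:
{"fn": "send_rows", "kwargs": {"deltas": [0.19,-0.76,0,0,0,0.12,60,0.18,-0.76,0,0,0,0.12,60,0.17,-0.76,0,0,0,0.12,60,0.16,-0.76,0,0,0,0.12,60,0.15,-0.77,0,0,0,0.12,60,0.14,-0.77,0,0,0,0.12,60,0.13,-0.77,0,0,0,0.12,60,0,0,0,0,0,0,60]}}

```text
time: 42.32
tcp_pos: [0.532, 0.1144, 0.1485]
orientation: [-3.137, -0.091, 0.0]
force: [-0.4, -0.7, 0.2]
grip_width: 0.0511
```

Run:
```python
from h import *
look("m5");pair("m5",(100,190),(325,175))
plan((.5455,.336,.1,.027))
```

```text
scene [ 0.5446  0.3331 -1.5442] [343. 217.] 0.65
scene [0.6111 0.3373 1.5167] [349. 237.] 0.67
scene [0.8802 0.4032 0.9274] [393. 325.] 0.18
top [ 0.6077 -0.0534 -1.1641] [320. 197.] 1.14
top [0.6125 0.3372 1.5224] [212. 193.] 0.86
top [ 0.5456  0.3378 -1.5431] [211. 211.] 0.84
top [0.3701 0.2141 1.1015] [244. 261.] 1.55
t 42.42 pos [0.5319 0.1085 0.1486] yaw 0.051 tilt [-0.0008 -0.0006] q5,7 [-0.4   0.71  0.18  1.9  -0.23  0.55 -0.01] F [-0.5 -1.4  0.9] Tz [-0.03  0.    0.04] w 0.0512
-> (0.5455, 0.336, 0.1, 0.027) N 5
  0.084,-0.755,0.162,0.001,0.002,0.046,
  0.08,-0.755,0.162,0.001,0.002,0.046,
  0.077,-0.756,0.162,0.001,0.002,0.046,
  0.073,-0.756,0.162,0.001,0.002,0.046,
  0.069,-0.757,0.162,0.001,0.002,0.046,
```

View pics/m5_p.png

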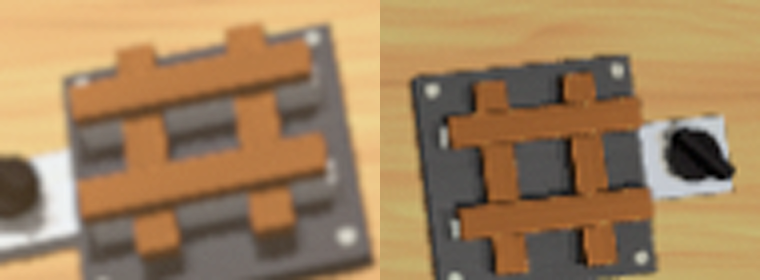

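```bash
cat >> h.py <<'E'
ST={"top":(.5349,-.2098,.1394),"scene":(.5326,-.2125,.135)}
def overlay(tag,layers):
    a=[]
    for n,(u0,v0) in(("scene",(100,190)),("top",(325,175))):
        f=cv2.imread(f"pics/{tag}_{n}.png");s=4
        g=np.clip(cv2.resize(f[v0:v0+70,u0:u0+95],None,fx=s,fy=s,interpolation=cv2.INTER_CUBIC)*1.5,0,255).astype(np.uint8)
        x,y,th=ST[n];c,sn=np.cos(th),np.sin(th)
        for k,sg in layers:
            lx,ly=(0,.04*sg) if k!=2 else (.04*sg,0)
            P=box(x+c*lx-sn*ly,y+sn*lx+c*ly,th+(np.pi/2 if k==2 else 0),.17,.028,.04+.016*(k-1),.04+.016*k)[4:][[0,1,3,2]]
            q=((proj(n,P)-[u0,v0]+.5)*s).round().astype(np.int32)
            cv2.polylines(g,[q],True,(0,255,0),1)
        a.append(g)
    cv2.imwrite(f"pics/{tag}_o.png",np.hstack(a))
E
python3 - <<'E'
from h import *
overlay("m5",[(2,1),(2,-1)])
E
```

View pics/m5_o.png

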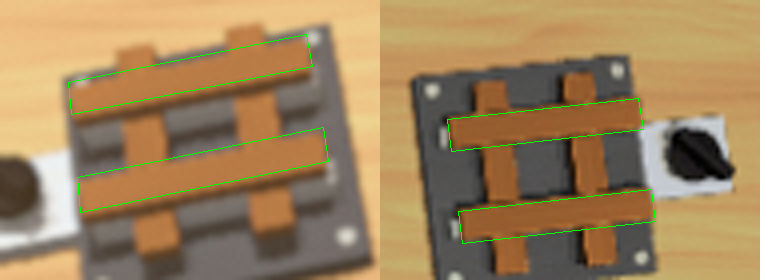

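Emit:
{"fn": "send_rows", "kwargs": {"deltas": [0.08,-0.75,0.16,0,0,0.05,60,0.08,-0.75,0.16,0,0,0.05,60,0.08,-0.76,0.16,0,0,0.05,60,0.07,-0.76,0.16,0,0,0.05,60,0.07,-0.76,0.16,0,0,0.05,60,0,0,0.4,0,0,0,60,0,0,0.4,0,0,0,60,0,0,0,0,0,0,60,0,0,0,0,0,0,60]}}

```text
time: 43.55
tcp_pos: [0.5474, 0.3348, 0.0536]
orientation: [3.141, 0.034, 0.002]
force: [0.4, 0.2, 0.3]
grip_width: 0.051
```

Run:
```python
from h import *
plan((.5455,.3358,.007,.027))
```

```text
t 43.55 pos [0.5474 0.3348 0.0536] yaw 0.022 tilt [ 0.0011 -0.0002] q5,7 [-0.74  0.96  0.22  1.64 -0.33  0.58 -0.31] F [0.4 0.2 0.3] Tz [ 0.   -0.02 -0.  ] w 0.051
-> (0.5455, 0.3358, 0.007, 0.027) N 1
  -0.032,-0.017,0.777,0.002,-0.01,-0.052,
```

Emit:
{"fn": "send_rows", "kwargs": {"deltas": [-0.03,-0.02,0.4,0,0,-0.05,60,0,0,0.35,0,0,0,60,0,0,0,0,0,0,60,0,0,0,0,0,0,60]}}

```text
time: 44.05
tcp_pos: [0.5452, 0.3372, 0.0084]
orientation: [-3.141, -0.045, -0.002]
force: [-0.7, -0.3, 0.3]
grip_width: 0.0513
```

Run:
```python
from h import *
plan((.5455,.3358,.007,.027))
```

```text
t 44.05 pos [0.5452 0.3372 0.0084] yaw 0.029 tilt [0.0011 0.0004] q5,7 [-0.73  1.02  0.19  1.65 -0.34  0.5  -0.3 ] F [-0.7 -0.3  0.3] Tz [-0.03 -0.01  0.01] w 0.0513
-> (0.5455, 0.3358, 0.007, 0.027) N 1
  0.005,0.024,0.024,-0.003,-0.01,0.015,
```

Emit:
{"fn": "send_rows", "kwargs": {"deltas": [0,0.02,0.025,0,0,0,60,0,0,0,0,0,0,25,0,0,0,0,0,0,25,0,0,0,0,0,0,20,0,0,0,0,0,0,20]}}

```text
time: 44.68
tcp_pos: [0.5451, 0.3362, 0.007]
orientation: [-3.141, -0.045, -0.002]
force: [-1.2, -0.5, 5.9]
grip_width: 0.0269
```

Run:
```python
from h import *
show()
```

```text
t 44.67 pos [0.5451 0.3362 0.007 ] yaw 0.029 tilt [0.0011 0.0005] q5,7 [-0.73  1.03  0.19  1.65 -0.34  0.5  -0.29] F [-1.2 -0.5  5.9] Tz [-0.09  0.09 -0.02] w 0.0269
```

Emit:
{"fn": "send_rows", "kwargs": {"deltas": [0,0,-0.3,0,0,0,20,0,0,-0.8,0,0,0,20,0,0,-0.8,0,0,0,20,0,0,-0.5,0,0,0,20,0,0,0,0,0,0,20]}}

```text
time: 45.3
tcp_pos: [0.5461, 0.337, 0.1538]
orientation: [-3.138, -0.045, -0.008]
force: [0.3, -0.7, -1.4]
grip_width: 0.0268
```

Run:
```python
from h import *
plan((.543,-.2516,.15,-1.433))
```

```text
t 45.3 pos [0.5461 0.337  0.1538] yaw 0.029 tilt [0.0051 0.0033] q5,7 [-0.77  0.82  0.27  1.6  -0.29  0.75 -0.34] F [ 0.3 -0.7 -1.4] Tz [ 0.   -0.06  0.02] w 0.0268
-> (0.543, -0.2516, 0.15, -1.433) N 15
  -0.022,0.654,0.002,-0.004,-0.001,0.931,
  0.041,0.653,0.002,-0.004,-0.001,0.931,
  0.105,0.646,0.003,-0.004,-0.001,0.931,
  0.167,0.632,0.003,-0.004,-0.001,0.931,
  0.228,0.613,0.003,-0.004,-0.001,0.931,
  0.286,0.588,0.003,-0.004,-0.001,0.931,
  0.342,0.557,0.003,-0.004,-0.001,0.931,
  0.395,0.521,0.004,-0.004,-0.001,0.931,
  0.444,0.481,0.004,-0.004,-0.001,0.931,
  0.488,0.435,0.004,-0.004,-0.001,0.931,
  0.528,0.386,0.004,-0.004,-0.001,0.931,
  0.563,0.332,0.004,-0.004,-0.001,0.931,
  0.593,0.276,0.004,-0.004,-0.001,0.931,
  0.617,0.217,0.004,-0.004,-0.001,0.931,
  0.635,0.156,0.004,-0.004,-0.001,0.931,
```

Emit:
{"fn": "send_rows", "kwargs": {"deltas": [-0.02,0.65,0,0,0,0.93,20,0.04,0.65,0,0,0,0.93,20,0.1,0.65,0,0,0,0.93,20,0.17,0.63,0,0,0,0.93,20,0.23,0.61,0,0,0,0.93,20,0.29,0.59,0,0,0,0.93,20,0.34,0.56,0,0,0,0.93,20,0.4,0.52,0,0,0,0.93,20,0.44,0.48,0,0,0,0.93,20,0.49,0.44,0,0,0,0.93,20]}}

```text
time: 46.55
tcp_pos: [0.5417, -0.0573, 0.1495]
orientation: [2.795, -1.434, -0.003]
force: [0.3, 0.6, 0.2]
grip_width: 0.0266
```

Emit:
{"fn": "send_rows", "kwargs": {"deltas": [0.53,0.39,0,0,0,0.93,20,0.56,0.33,0,0,0,0.93,20,0.59,0.28,0,0,0,0.93,20,0.62,0.22,0,0,0,0.93,20,0.64,0.16,0,0,0,0.93,20,0,0,0.4,0,0,0,20,0,0,0.4,0,0,0,20,0,0,0,0,0,0,20,0,0,0,0,0,0,20]}}

```text
time: 47.68
tcp_pos: [0.5411, -0.2532, 0.1026]
orientation: [2.37, -2.062, 0.0]
force: [0.5, -0.6, 0.2]
grip_width: 0.0267
```

Run:
```python
from h import *
plan((.543,-.2516,.075,-1.433))
```

```text
t 47.67 pos [ 0.5411 -0.2532  0.1026] yaw -1.432 tilt [-0.0001 -0.0002] q5,7 [ 0.1   0.89  0.48  1.78 -0.65  0.64 -0.47] F [ 0.5 -0.6  0.2] Tz [0.02 0.01 0.02] w 0.0267
-> (0.543, -0.2516, 0.075, -1.433) N 1
  -0.022,-0.036,0.459,0.001,-0.001,0.01,
```

Emit:
{"fn": "send_rows", "kwargs": {"deltas": [-0.02,-0.035,0.2,0,0,0,20,0,0,0.15,0,0,0,20,0,0,0.05,0,0,0,20,0,0,0,0,0,0,20,0,0,0,0,0,0,20]}}

```text
time: 48.3
tcp_pos: [0.5431, -0.2519, 0.0785]
orientation: [-2.37, 2.062, -0.001]
force: [-0.1, 0.3, -0.2]
grip_width: 0.0267
```

Run:
```python
from h import *
plan((.543,-.2516,.075,-1.433))
```

```text
t 48.3 pos [ 0.5431 -0.2519  0.0785] yaw -1.432 tilt [ 0.0003 -0.0003] q5,7 [ 0.11  0.92  0.45  1.78 -0.67  0.6  -0.46] F [-0.1  0.3 -0.2] Tz [-0.01 -0.02 -0.03] w 0.0267
-> (0.543, -0.2516, 0.075, -1.433) N 1
  -0.005,0,0.058,-0.003,-0.003,0.008,
```

Emit:
{"fn": "send_rows", "kwargs": {"deltas": [0,0,0.04,0,0,0,20,0,0,0.02,0,0,0,20,0,0,0,0,0,0,20,0,0,0,0,0,0,20]}}

```text
time: 48.8
tcp_pos: [0.543, -0.2517, 0.075]
orientation: [-2.37, 2.062, -0.0]
force: [-1.1, 0.8, 4.3]
grip_width: 0.0267
```

Run:
```python
from h import *
show()
```

```text
t 48.8 pos [ 0.543  -0.2517  0.075 ] yaw -1.432 tilt [0.0003 0.0001] q5,7 [ 0.11  0.93  0.45  1.78 -0.67  0.59 -0.45] F [-1.1  0.8  4.3] Tz [0.18 0.24 0.04] w 0.0267
```

Emit:
{"fn": "send_rows", "kwargs": {"deltas": [0,0,0,0,0,0,50,0,0,0,0,0,0,50,0,0,0,0,0,0,50,0,0,-0.3,0,0,0,50,0,0,-0.6,0,0,0,50,0,0,-0.6,0,0,0,50,0,0,0,0,0,0,50]}}

```text
time: 49.68
tcp_pos: [0.5447, -0.2533, 0.1686]
orientation: [-2.369, 2.061, -0.011]
force: [0.5, 0.2, -0.1]
grip_width: 0.0426
```

Run:
```python
from h import *
plan((.58,.1,.15,-.05))
```

```text
t 49.67 pos [ 0.5447 -0.2533  0.1686] yaw -1.432 tilt [ 0.0062 -0.0035] q5,7 [ 0.05  0.8   0.56  1.73 -0.58  0.77 -0.53] F [ 0.5  0.2 -0.1] Tz [ 0.04  0.03 -0.01] w 0.0426
-> (0.58, 0.1, 0.15, -0.05) N 14
  -0.411,-0.1,0.021,-0.001,-0.005,-0.943,
  -0.399,-0.14,0.021,-0.001,-0.005,-0.943,
  -0.383,-0.178,0.021,-0.001,-0.005,-0.943,
  -0.364,-0.215,0.022,-0.001,-0.005,-0.943,
  -0.341,-0.25,0.022,-0.001,-0.005,-0.943,
  -0.315,-0.282,0.022,-0.001,-0.005,-0.943,
  -0.285,-0.312,0.022,-0.001,-0.005,-0.943,
  -0.253,-0.339,0.022,-0.001,-0.005,-0.943,
  -0.218,-0.362,0.022,-0.001,-0.005,-0.943,
  -0.182,-0.382,0.022,-0.001,-0.005,-0.943,
  -0.143,-0.398,0.022,-0.001,-0.005,-0.943,
  -0.103,-0.41,0.022,-0.001,-0.005,-0.943,
  -0.062,-0.418,0.022,-0.001,-0.005,-0.943,
  -0.021,-0.422,0.022,-0.001,-0.005,-0.943,
```

Emit:
{"fn": "send_rows", "kwargs": {"deltas": [-0.41,-0.1,0,0,0,-0.94,60,-0.4,-0.14,0,0,0,-0.94,60,-0.38,-0.18,0,0,0,-0.94,60,-0.36,-0.22,0,0,0,-0.94,60,-0.34,-0.25,0,0,0,-0.94,60,-0.31,-0.28,0,0,0,-0.94,60,-0.29,-0.31,0,0,0,-0.94,60,-0.25,-0.34,0,0,0,-0.94,60,-0.22,-0.36,0,0,0,-0.94,60,-0.18,-0.38,0,0,0,-0.94,60]}}

```text
time: 50.92
tcp_pos: [0.569, 0.0017, 0.1647]
orientation: [-3.065, 0.687, -0.0]
force: [-0.0, 0.2, -0.5]
grip_width: 0.0514
```

Emit:
{"fn": "send_rows", "kwargs": {"deltas": [-0.14,-0.4,0,0,0,-0.94,60,-0.1,-0.41,0,0,0,-0.94,60,-0.06,-0.42,0,0,0,-0.94,60,-0.02,-0.42,0,0,0,-0.94,60,0,0,0,0,0,0,60]}}

```text
time: 51.55
tcp_pos: [0.5799, 0.1045, 0.1645]
orientation: [-3.139, 0.074, -0.0]
force: [0.6, -0.7, -0.4]
grip_width: 0.0512
```

Run:
```python
from h import *
look("m6");overlay("m6",[(3,-1),(2,1)])
plan((.612,.3372,.1,-.05))
```

```text
scene [0.6111 0.3375 1.5165] [349. 237.] 0.66
scene [0.8805 0.4028 0.9246] [393. 325.] 0.17
top [ 0.6325 -0.1023 -1.3972] [334. 191.] 0.81
top [0.6125 0.3372 1.5224] [212. 193.] 0.86
top [ 0.3824  0.216  -1.4178] [243. 258.] 1.14
t 51.65 pos [0.5797 0.1004 0.1646] yaw -0.054 tilt [-0.0002 -0.0008] q5,7 [-0.39  0.74  0.24  1.76 -0.26  0.68 -0.06] F [ 1.   0.2 -0.8] Tz [-0.04 -0.03  0.04] w 0.0515
-> (0.612, 0.3372, 0.1, -0.05) N 5
  0.065,-0.794,0.215,0.002,0,-0.007,
  0.066,-0.794,0.215,0.002,0,-0.007,
  0.066,-0.794,0.215,0.002,0,-0.007,
  0.067,-0.794,0.215,0.002,0,-0.007,
  0.067,-0.794,0.215,0.002,0,-0.007,
```

View pics/m6_o.png

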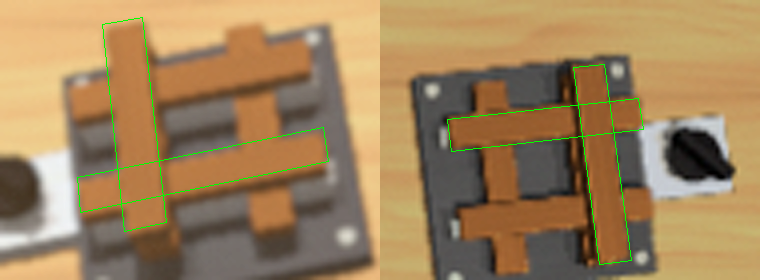

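Emit:
{"fn": "send_rows", "kwargs": {"deltas": [0.07,-0.79,0.2,0,0,0,60,0.07,-0.79,0.2,0,0,0,60,0.07,-0.79,0.2,0,0,0,60,0.07,-0.79,0.2,0,0,0,60,0.07,-0.79,0.2,0,0,0,60,0,0,0.4,0,0,0,60,0,0,0.4,0,0,0,60,0,0,0,0,0,0,60,0,0,0,0,0,0,60]}}

```text
time: 52.78
tcp_pos: [0.6146, 0.3354, 0.0577]
orientation: [3.14, -0.087, 0.002]
force: [0.7, -1.0, 1.0]
grip_width: 0.0515
```

Run:
```python
from h import *
plan((.612,.3372,.007,-.05))
```

```text
t 52.77 pos [0.6146 0.3354 0.0577] yaw -0.055 tilt [ 0.0015 -0.0002] q5,7 [-0.69  1.02  0.26  1.44 -0.33  0.73 -0.35] F [ 0.7 -1.   1. ] Tz [ 0.01 -0.07 -0.02] w 0.0515
-> (0.612, 0.3372, 0.007, -0.05) N 2
  -0.023,-0.014,0.422,0.001,-0.007,-0.025,
  -0.023,-0.014,0.422,0.001,-0.007,-0.025,
```

Emit:
{"fn": "send_rows", "kwargs": {"deltas": [-0.04,-0.03,0.42,0,0,-0.05,60,0,0,0.4,0,0,0,60,0,0,0,0,0,0,60,0,0,0,0,0,0,60]}}

```text
time: 53.28
tcp_pos: [0.612, 0.3382, 0.0081]
orientation: [-3.14, 0.077, -0.002]
force: [0.1, -0.5, 1.3]
grip_width: 0.051
```

Run:
```python
from h import *
plan((.612,.3372,.007,-.05))
```

```text
t 53.27 pos [0.612  0.3382 0.0081] yaw -0.049 tilt [0.0012 0.0003] q5,7 [-0.69  1.08  0.24  1.45 -0.35  0.65 -0.34] F [ 0.1 -0.5  1.3] Tz [ 0.03 -0.04  0.05] w 0.051
-> (0.612, 0.3372, 0.007, -0.05) N 1
  0.001,0.017,0.019,-0.003,-0.012,0.01,
```

Emit:
{"fn": "send_rows", "kwargs": {"deltas": [0,0.015,0.02,0,0,0,60,0,0,0,0,0,0,25,0,0,0,0,0,0,25,0,0,0,0,0,0,20,0,0,0,0,0,0,20]}}

```text
time: 53.9
tcp_pos: [0.6118, 0.3376, 0.0071]
orientation: [-3.14, 0.076, -0.002]
force: [-0.8, -0.6, 5.2]
grip_width: 0.0267
```

Run:
```python
from h import *
show()
```

```text
t 53.9 pos [0.6118 0.3376 0.0071] yaw -0.049 tilt [0.0013 0.0006] q5,7 [-0.68  1.08  0.23  1.45 -0.35  0.65 -0.34] F [-0.8 -0.6  5.2] Tz [-0.13  0.14  0.03] w 0.0267
```

Emit:
{"fn": "send_rows", "kwargs": {"deltas": [0,0,-0.3,0,0,0,20,0,0,-0.8,0,0,0,20,0,0,-0.8,0,0,0,20,0,0,-0.6,0,0,0,20,0,0,0,0,0,0,20]}}

```text
time: 54.52
tcp_pos: [0.6134, 0.3383, 0.1608]
orientation: [-3.137, 0.076, -0.01]
force: [0.4, 0.5, -0.2]
grip_width: 0.0267
```

Run:
```python
from h import *
plan((.532,-.1724,.16,-1.433))
```

```text
t 54.52 pos [0.6134 0.3383 0.1608] yaw -0.049 tilt [0.0067 0.0035] q5,7 [-0.72  0.89  0.3   1.4  -0.3   0.89 -0.38] F [ 0.4  0.5 -0.2] Tz [-0.06  0.01  0.03] w 0.0267
-> (0.532, -0.1724, 0.16, -1.433) N 14
  -0.067,0.612,-0.002,-0.005,-0.002,0.944,
  -0.007,0.616,-0.001,-0.005,-0.002,0.944,
  0.054,0.613,-0.001,-0.005,-0.002,0.944,
  0.115,0.605,-0.001,-0.005,-0.002,0.944,
  0.174,0.591,-0.001,-0.005,-0.002,0.944,
  0.231,0.571,0,-0.005,-0.002,0.944,
  0.286,0.545,0,-0.005,-0.002,0.944,
  0.339,0.514,0,-0.005,-0.002,0.944,
  0.388,0.478,0,-0.005,-0.002,0.944,
  0.433,0.437,0.001,-0.005,-0.002,0.944,
  0.474,0.393,0.001,-0.005,-0.002,0.944,
  0.511,0.344,0.001,-0.005,-0.002,0.944,
  0.542,0.292,0.001,-0.005,-0.002,0.944,
  0.568,0.237,0.001,-0.005,-0.002,0.944,
```

Emit:
{"fn": "send_rows", "kwargs": {"deltas": [-0.07,0.61,0,0,0,0.94,20,0,0.62,0,0,0,0.94,20,0.05,0.61,0,0,0,0.94,20,0.11,0.61,0,0,0,0.94,20,0.17,0.59,0,0,0,0.94,20,0.23,0.57,0,0,0,0.94,20,0.29,0.55,0,0,0,0.94,20,0.34,0.51,0,0,0,0.94,20,0.39,0.48,0,0,0,0.94,20,0.43,0.44,0,0,0,0.94,20]}}

```text
time: 55.78
tcp_pos: [0.5521, -0.0286, 0.1557]
orientation: [2.729, -1.555, -0.003]
force: [0.5, 0.5, -1.5]
grip_width: 0.0264
```

Emit:
{"fn": "send_rows", "kwargs": {"deltas": [0.47,0.39,0,0,0,0.94,20,0.51,0.34,0,0,0,0.94,20,0.54,0.29,0,0,0,0.94,20,0.57,0.24,0,0,0,0.94,20,0,0,0.5,0,0,0,20,0,0,0.5,0,0,0,20,0,0,0,0,0,0,20,0,0,0,0,0,0,20]}}

```text
time: 56.78
tcp_pos: [0.5309, -0.1735, 0.0968]
orientation: [2.376, -2.056, 0.001]
force: [0.6, 0.4, 0.4]
grip_width: 0.027
```

Run:
```python
from h import *
plan((.532,-.1724,.0755,-1.433))
look("m7");pair("m7",(100,180),(325,175))
```

```text
t 56.77 pos [ 0.5309 -0.1735  0.0968] yaw -1.427 tilt [ 0.0002 -0.0002] q5,7 [-0.03  0.86  0.46  1.9  -0.69  0.55 -0.53] F [0.6 0.4 0.4] Tz [-0.01  0.   -0.03] w 0.027
-> (0.532, -0.1724, 0.0755, -1.433) N 1
  -0.016,-0.022,0.355,-0.002,-0.003,0.06,
scene [0.8806 0.4036 0.9478] [393. 325.] 0.17
top [ 0.6302 -0.0825 -1.4178] [328. 191.] 1.1
top [ 0.5874 -0.1734 -0.6841] [353. 204.] 0.76
```

View pics/m7_p.png

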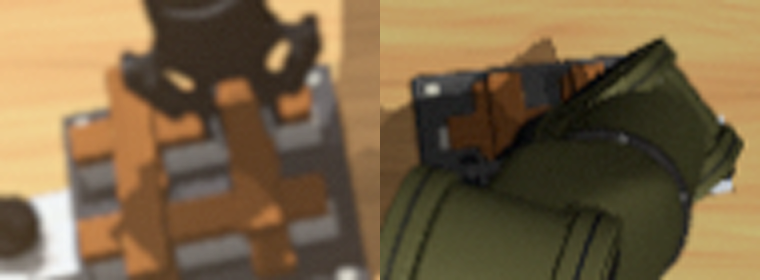

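Emit:
{"fn": "send_rows", "kwargs": {"deltas": [-0.015,-0.02,0.2,0,0,0.06,20,0,0,0.1,0,0,0,20,0,0,0,0,0,0,20,0,0,0,0,0,0,20]}}

```text
time: 57.38
tcp_pos: [0.5318, -0.1724, 0.0783]
orientation: [2.369, -2.063, 0.0]
force: [0.0, -0.1, -0.5]
grip_width: 0.0267
```

Run:
```python
from h import *
plan((.532,-.1724,.0752,-1.433))
```

```text
t 57.38 pos [ 0.5318 -0.1724  0.0783] yaw -1.433 tilt [-0. -0.] q5,7 [-0.01  0.88  0.43  1.9  -0.72  0.51 -0.52] F [ 0.  -0.1 -0.5] Tz [-0.02  0.02 -0.01] w 0.0267
-> (0.532, -0.1724, 0.0752, -1.433) N 1
  0,-0.004,0.051,0,0,-0.001,
```

Emit:
{"fn": "send_rows", "kwargs": {"deltas": [0,0,0.04,0,0,0,20,0,0,0.015,0,0,0,20,0,0,0,0,0,0,20,0,0,0,0,0,0,20]}}

```text
time: 57.88
tcp_pos: [0.5318, -0.1723, 0.0751]
orientation: [-2.369, 2.063, -0.0]
force: [0.3, -0.3, 1.2]
grip_width: 0.0265
```

Run:
```python
from h import *
show()
```

```text
t 57.88 pos [ 0.5318 -0.1723  0.0751] yaw -1.433 tilt [0.0001 0.0001] q5,7 [-0.01  0.89  0.42  1.9  -0.72  0.5  -0.51] F [ 0.3 -0.3  1.2] Tz [ 0.02  0.05 -0.07] w 0.0265
```

Emit:
{"fn": "send_rows", "kwargs": {"deltas": [0,0,0,0,0,0,50,0,0,0,0,0,0,50,0,0,0,0,0,0,50,0,0,-0.3,0,0,0,50,0,0,-0.6,0,0,0,50,0,0,-0.8,0,0,0,50,-0.8,0,0,0,0,0,60,-0.8,0,0,0,0,0,60,-0.8,0,0,0,0,0,60,-0.8,0,0,0,0,0,60]}}

```text
time: 59.12
tcp_pos: [0.5052, 0.0194, 0.1771]
orientation: [-2.369, 2.063, -0.0]
force: [-0.1, -1.0, 0.1]
grip_width: 0.0517
```

Emit:
{"fn": "send_rows", "kwargs": {"deltas": [-0.8,0,0,0,0,0,60,-0.8,0,0,0,0,0,60,0,0,0,0,0,0,60,0,0,0,0,0,0,60]}}

```text
time: 59.62
tcp_pos: [0.4923, 0.1124, 0.1771]
orientation: [2.369, -2.063, 0.001]
force: [-0.1, 0.0, -0.1]
grip_width: 0.051
```

Run:
```python
from h import *
show()
look("m8");overlay("m8",[(3,-1),(3,1),(2,1),(2,-1)])
for n,th in(("scene",60),("top",31)):
    f=cv2.imread(f"pics/m8_{n}.png")[:,:,::-1]
    for t in(.072,.08): print(n,t,*[round(float(v),4) for v in knobfit(n,f,t,th)[0]])
```

```text
t 59.62 pos [0.4923 0.1124 0.1771] yaw -1.433 tilt [ 0.0005 -0.0007] q5,7 [-0.69  0.71  0.64  2.   -0.69  0.65 -1.03] F [-0.1  0.  -0.1] Tz [-0.02 -0.01  0.02] w 0.051
scene [0.8804 0.4034 0.9111] [393. 325.] 0.17
top [ 0.6182 -0.0411 -1.3881] [317. 194.] 1.19
top [ 0.3632  0.311  -0.8881] [217. 262.] 1.6
scene 0.072 4436.0 0.5573 -0.3517 0.64 0.008
scene 0.08 5775.0 0.5613 -0.3517 0.54 0.014
top 0.072 2690.0 0.5528 -0.3477 1.06 0.008
top 0.08 3227.0 0.5513 -0.3477 1.04 0.014
```

View pics/m8_o.png

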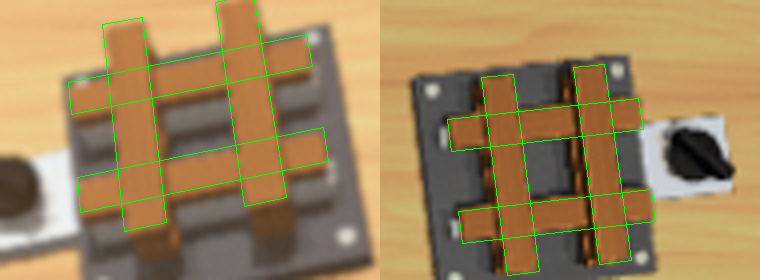

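View pics/m8_scene.png

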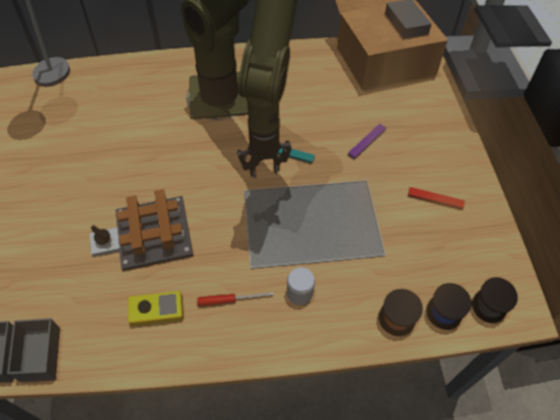

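Run:
```python
from workcell import ctrl
print(ctrl.hand_in())
```

```text
the job is handed in; nothing more can be done
None
```

The stand is fastened and all six slats from the tray are on it as a three-layer crosswise tower. I handed the job in at about 60 s of the 210 s.

- **Knob down:** I pushed it before moving any slat. It moved about 6 mm under measurement, then stayed put while the force rose to 43 N, so I took that as fully down. The pictures also fit the pushed height (72 mm) better than the raised one.
- **Knob turned:** I turned it clockwise in one grasp. The torque rose to 1.9 N m close to the angle where the stop should be, so I took it as at the stop.
- **Knob angle disagreement:** The camera fits of the final bar angle disagree by about 25° (top camera −2.09 rad, scene camera −2.54 rad, expected −2.26 rad). I relied on the torque and did not grip the knob again to check.
- **Tower:** In the last pictures, layers 2 and 3 match their expected outlines in both cameras. In layer 1 both slats were measured after placing. One is within about 1 mm and the other is 2–3 mm off along its own length; I left it.
- **Rest of the scene:** The tray is empty. The tin, meter, screwdriver and coloured look-alikes appear where they were in the first pictures. I saw no slat knocked aside and no slip of the grip.

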